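# Open the gear guard with the hooked rod

## Robot

A 6-joint arm with a two-finger parallel gripper is mounted at the origin on a cart in front of the work surface, level with it; the furniture and walls round the work are solid. World frame = base frame: x ahead of the robot, y to its left, z up, the work surface at z = 0. Lengths are in m, angles in rad, forces in N, time in s.
With the tool pointing down it reaches from about 0.225 to 0.875 m from the base axis. Payload 3.4 kg.
Tool frame: the origin (TCP) lies at the very end of the fingers, on their centre line; the grasp point (between the pads) lies 19 mm behind it; z points along the fingers, y is the direction in which the jaws open and shut (so a half turn about z gives the same grasp; the last joint's range is limited). The gripper opens to 85 mm and grips with 20 to 120 N. Pads are 22 mm wide; open, the fingers measure 114 mm over their backs; the gripper's body (76 mm by 85 mm) begins 54 mm behind the grasp point. The pads swing forward as they close: fully open they stand 13 mm farther back than shut.
Start: joints at [-1.467, 0.276, 1.505, -0, 1.361, -0.121], TCP at [0.128, -0.561, 0.194] pointing down, gripper open.
Joint ranges: [-2.89, 2.89], [-0.75, 2.08], [0.22, 2.7], [-1.18, 4.32], [0.11, 2.71], [-2.7, 2.7]. Speed limits (rad/s): [2.57, 2.57, 3.14, 3.14, 3.14, 3.14].

## Interface

Orientations are given as a unit quaternion [w, x, y, z].
In Python, from rig import get_state, get_image, calibration, sign_off gives the robot as it stands. The module is installed in compiled form; this text tells all that it offers.
- The arm moves only by the tool drive_tool, never from a script. Its argument "targets" is one flat list of numbers, 7 for each row, row after row: the turn, a rotation vector about the tool's x, y, z in degrees, then the shift along the tool's x, y, z in mm, then the opening, from 0 (shut) to 1 (fully open). In form: [wx, wy, wz, tx, ty, tz, fingers, wx, wy, wz, tx, ty, tz, fingers, ...]. A call has 1 to 12 rows; each row shifts and turns the commanded pose from where the row before left it, along the tool's axes as they then stand; what a row does not reach is not made up. A row lasts 1/8 s, in which the tool goes at most 62.5 mm and 10.7 degrees, less where a joint would pass 70% of its speed; a pose out of reach is approached as far as the arm can. A call is refused whole if a number of a shift passes 62.5 or a number of a turn 10.7, either way. A call with a gripper value outside its range is refused whole. The fingers move at their own pace and stop on an object; "grip_force" is the grip in N (left out, the last holds). Time passes only in rows, so rows that do not move let the fingers close. It gives the time, the measured TCP pose, the force and the opening at its end, in the units of the state.
- get_state(): the state, without advancing time (a new reading comes with each control period).
- get_image(name): name is "scene" or "top"; returns the picture (420x560x3 uint8, red, green, blue); there is no depth.
- calibration(name): a dict with "mtx" (3x3 intrinsics, pixels), "world_to_cam" (4x4, takes a point from world to camera coordinates). Camera axes: x right, y down, z forward; pixel columns grow to the right and rows downward; lengths in m; the calibration is good to about 2 mm. A picture is of the moment at which its call begins. calibration takes no time and is no camera call.
- sign_off(): hands the job in, once; it reports no verdict.
The state is a dict: "clock": time; "qpos": joint angles; "qd": joint speeds; "effort": joint torques, N m; "position": TCP position; "ee_rot": TCP orientation; "contact_force": force on the tool from outside, world axes, zero at the start; "moment": the same for the moment, N m; "width": finger opening in m.
Only numpy, scipy, OpenCV 4.12 (cv2) and the standard library are available. Lean on these libraries where they do the work, as an engineer would, in place of code of your own. Each camera call takes 0.05 s, during which the arm holds its last target.

## Task

Take the hooked rod, reach in through the window in the front of the gear guard, catch the pin of the inside bolt and gently draw the bolt all the way back to its stop, so that it frees the lid. Then raise the guard's wire lid to about 45 degrees, where its stiff hinge holds it, and lay the rod back flat on the bench, not touching the guard. Go by feel: never push, pull or pry on the guard or its bolt with more than 15 N, and leave the screwdrivers and pliers where they lie.

Things in the scene. Friction and masses are not known exactly. Their poses are not given: they have to be found in the camera images.
- hook_rod: Loose hooked rod, 0.2 kg, lying flat. Wooden handle 92 long (x = -50 to 42) x 26 wide x 23 high; origin on the handle's underside near its middle, z up. From the handle's front a steel rod 7 mm thick runs along +x, 11.5 mm above the underside, to a flat J: it bends to +y at x = 163.5, runs 23 mm to +y, and its tip returns to x = 150.5. No other thing on the bench has a hook.
- hook_throat (a point): Middle of the J's inner side: the face that pulls the pin, at x = 160, y = 11.5 of the hooked rod. The throat is 16 mm wide between rod and returning tip (y = 3.5 to 19.5) and open toward the handle. Its axes are those of the rod.
- guard: Grey sheet-steel gear guard on a dark fixed base plate. Origin: plate's underside; front (-x) faces the robot, z up. Nominal hood: x = -85 to 95, 170 wide, 104 high, walls 3, wire-mesh lid on top, motor behind. CAUTION: the pose is the plate's. The whole hood (window, bolt, lid) is clamped on it by slotted feet and sits up to 15 mm fore or aft (along x) of the figures given here and at the points.
- window_mid (a point): Middle of the window in the front wall, nominal (real one up to 15 mm off along x). The window is 80 mm wide (y) and runs from 42 mm above the bench up to the lid, whose underside is at 106 mm. Clear behind it at rod height for 115 mm, but for the bolt's pin. Axes as the guard.
- pin_place (a point): Nominal place of the bolt's pin, bolt shot, 75 mm above the bench; real pin up to 15 mm off along x, and up to 4 mm more to the front. Upright pin 8 mm thick, free from 58 to 88 mm height, ball on top. The bolt slides 30 mm to the front (-x) to a hard stop with 3 N friction, stays put, and leaves the lid's keeper only in its last 2.5 mm: feel for the stop; over 15 N bends it. Axes as the guard.
- hinge_mid (a point): Nominal middle of the lid's hinge line, which runs along x on the hood's top right edge (-y side), 106 mm high. The lid is 172 mm wide, from here to the left edge, and 183 mm long. It can be raised from beneath with the rod lying in the window, or by the 46 mm long tab that stands 12 mm out at the middle of its left edge. Axes as the guard.
- guard_lid (a joint): Angle of the lid: 0 shut, grows as its left edge rises, at most 1.3 rad. 0.15 kg, stiff friction hinge: about 2 N lifts it at the left edge, 4 N in the middle, and it stays where it is left. While the bolt is shot a keeper loop hanging under the lid (115 mm behind the window, round the bolt) stops it at about 0.03 rad.
- screwdriver_1: Screwdriver with blue handle, 200 mm long, lying by the front edge of the bench; leave it. Origin: centre of its underside.
- pliers_2: Pliers with blue grips, 168 mm long, lying in front of the guard, 14 mm high; leave them. Origin: centre of the underside.
- screwdriver_4: Screwdriver with green handle, 190 mm long, lying at the left of the front edge; leave it. Origin: centre of its underside.

How it is judged:
By the outcome, as a careful person would: the job done as asked, in the order asked, and still so for the second after the job is handed in, with the robot touching nothing.
It also fails if it takes over 69 s, if anything falls off the work surface, if the arm or the gripper's body presses on something with over 40 N, if the wrist force passes 120 N, or if a joint passes its speed limit or range.

## Working session

There is one attempt and no reset: what is moved stays moved. The work goes in short steps, Python scripts to look and compute and a tool call to move; the robot and the scene stay as the last step left them, time stands still between calls to the robot, and variables do not carry over. Pictures are saved under pics/ and viewed, and the job is handed in when it is done.

Besides the shell and the picture viewer there is one more tool, called after "Request:" by a JSON object that holds its "api" and its "payload". drive_tool: Moves the arm, as the interface text tells. Its arguments: {"type":"object","properties":{"targets":{"type":"array"},"grip_force":{"type":"number"}},"required":["targets"]}

```bash
ls; mkdir -p pics; python3 - <<'E'
from rig import *
import cv2, numpy as np
for n in("scene","top"):
    im=get_image(n); cv2.imwrite(f"pics/{n}0.png",im[:,:,::-1]); c=calibration(n); print(n,np.round(c["mtx"],1).tolist(),np.round(c["world_to_cam"],4).tolist())
print(get_state())
E
```

```text
pics
scene [[405.7, 0.0, 281.3], [0.0, 405.7, 207.9], [0.0, 0.0, 1.0]] [[-0.8766, -0.4811, 0.0036, 0.5985], [-0.2915, 0.5252, -0.7995, 0.1482], [0.3828, -0.7019, -0.6007, 0.8167], [0.0, 0.0, 0.0, 1.0]]
top [[394.5, 0.0, 282.0], [0.0, 394.5, 214.6], [0.0, 0.0, 1.0]] [[-0.0007, -1.0, 0.0035, 0.1766], [-0.9891, 0.0002, -0.147, 0.5606], [0.147, -0.0036, -0.9891, 0.9291], [0.0, 0.0, 0.0, 1.0]]
{'clock': 0.1, 'qpos': array([-1.46700132e+00,  2.76532731e-01,  1.50602545e+00, -7.75816146e-06,
        1.36071709e+00, -1.21002929e-01]), 'qd': array([ 9.69714709e-04, -1.98351349e-03, -3.71627324e-03,  1.91955444e-03,
       -9.40120327e-05,  8.91756211e-04]), 'effort': array([ 1.01558358e-03, -4.17699873e+01, -2.46404099e+01, -2.00535028e-04,
        5.80925698e-03, -4.44445931e-06]), 'position': array([ 0.1281057 , -0.55998459,  0.19291818]), 'ee_rot': array([-8.41312781e-04,  9.93689440e-01,  1.12163221e-01,  3.44554394e-06]), 'contact_force': array([ 0.40853477, -0.74418594,  0.24107431]), 'moment': array([-0.01320582, -0.01298582,  0.02935035]), 'width': 0.08525337063751463}
```

View pics/scene0.png

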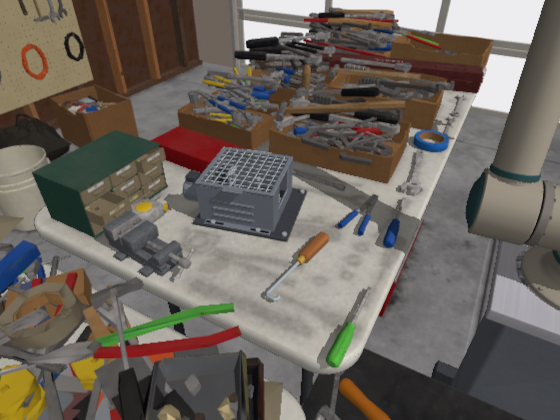

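View pics/top0.png

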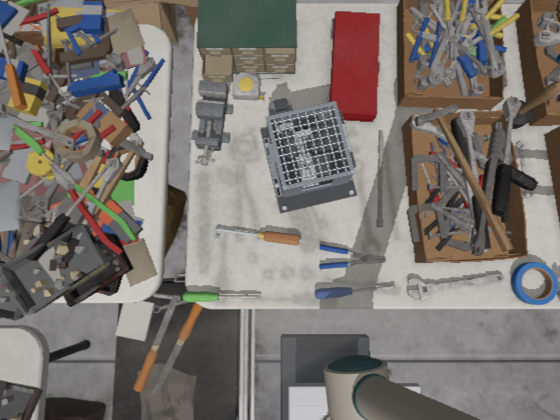

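```bash
python3 - <<'E'
import cv2
a=cv2.imread("pics/top0.png"); b=cv2.imread("pics/scene0.png")
def c(im,x,y,w,h,s,n): cv2.imwrite(n,cv2.resize(im[y:y+h,x:x+w],None,fx=s,fy=s,interpolation=cv2.INTER_CUBIC))
c(a,255,90,110,130,4.5,"pics/c1.png")
c(a,205,215,110,40,7,"pics/c2.png")
c(b,175,135,145,110,5,"pics/c3.png")
c(b,250,225,95,85,7,"pics/c4.png")
E
```

```text
(no output)
```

View pics/c1.png

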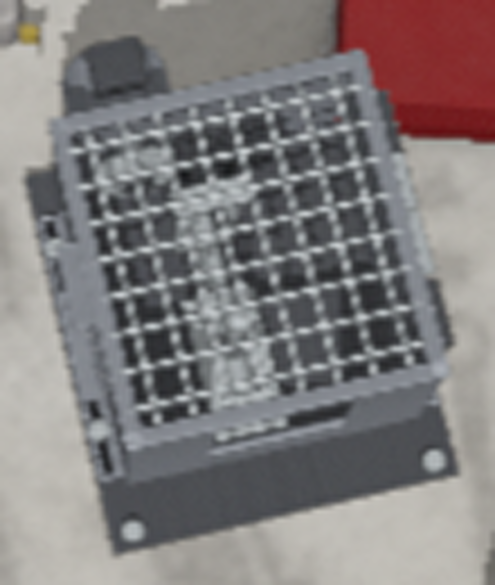

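View pics/c2.png

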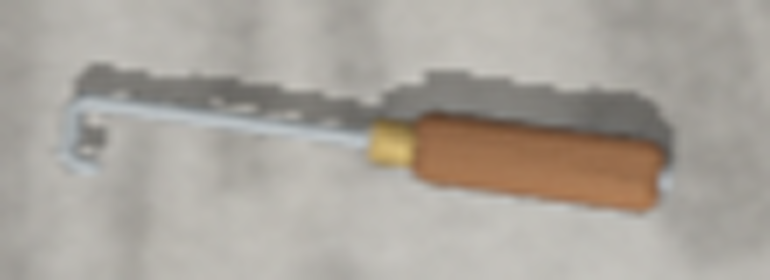

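View pics/c3.png

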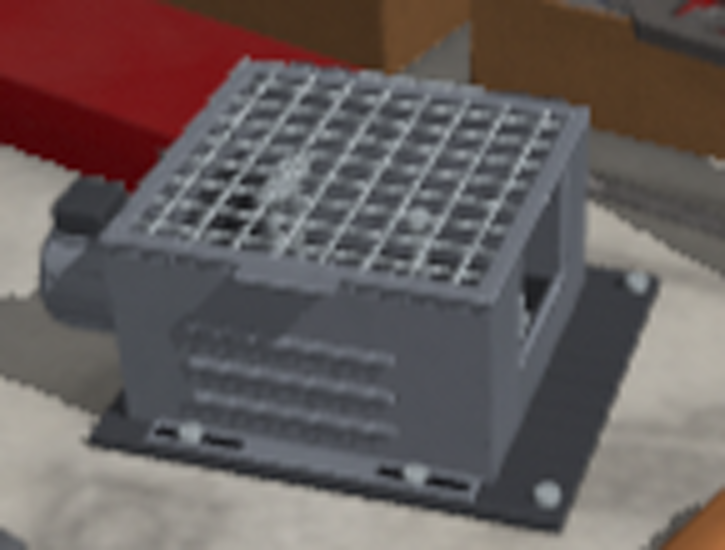

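View pics/c4.png

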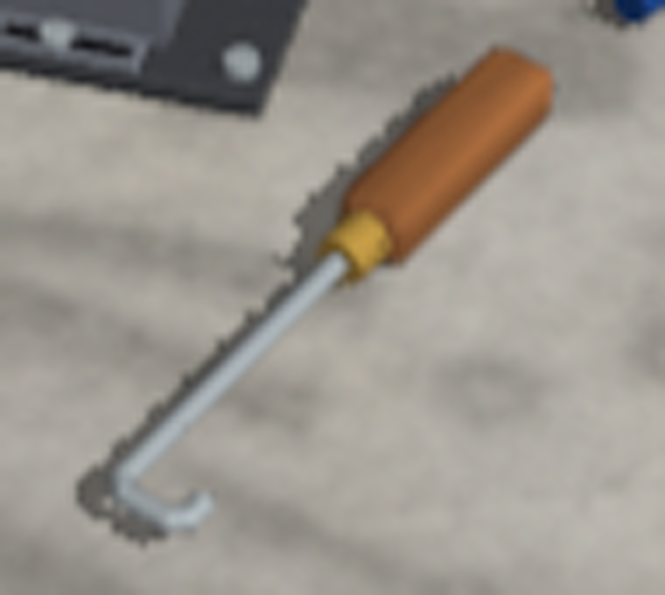

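```bash
cat > h.py <<'E'
import numpy as np, cv2
from rig import *
def unp(n,u,v,z):
    c=calibration(n);K=np.array(c["mtx"]);T=np.array(c["world_to_cam"]);R=T[:3,:3];t=T[:3,3]
    o=-R.T@t; d=R.T@np.linalg.solve(K,[u,v,1]); return o+d*(z-o[2])/d[2]
def prj(n,p):
    c=calibration(n);K=np.array(c["mtx"]);T=np.array(c["world_to_cam"])
    p=np.atleast_2d(p); q=(T[:3,:3]@p.T).T+T[:3,3]; q=(K@q.T).T; return q[:,:2]/q[:,2:]
def ray(n,u,v):
    c=calibration(n);K=np.array(c["mtx"]);T=np.array(c["world_to_cam"]);R=T[:3,:3]
    return -R.T@T[:3,3], R.T@np.linalg.solve(K,[u,v,1])
def crop(n,x,y,w,h,s,f,im=None):
    im=get_image(n)[:,:,::-1] if im is None else im
    cv2.imwrite(f,cv2.resize(im[y:y+h,x:x+w],None,fx=s,fy=s,interpolation=cv2.INTER_CUBIC))
E
python3 - <<'E'
from h import *
np.set_printoptions(suppress=True,precision=4)
T=lambda x,y:(255+x/4.5,90+y/4.5)
S=lambda x,y:(175+x/5,135+y/5)
for nm,(x,y),z in [("plFL",(115,553),.006),("plFR",(458,473),.006),("plBL",(27,170),.006),("boltFL",(132,530),.008),("boltFR",(433,460),.008),("lidBL",(52,122),.108),("lidBR",(365,52),.108),("lidFR",(445,372),.108),("lidFL",(125,440),.108)]:
    print("top",nm,unp("top",*T(x,y),z))
for nm,(x,y),z in [("plFL",(560,528),.006),("plFR",(660,280),.006),("plBL",(90,440),.006),("bFL",(547,493),.008),("bFR",(637,280),.008),("lidBL",(105,242),.106),("lidBR",(245,60),.108),("lidFR",(588,107),.108),("lidFL",(490,298),.108),("tabB",(235,278),.106),("tabF",(340,285),.106),("ball",(420,217),.092)]:
    print("scene",nm,unp("scene",*S(x,y),z))
A=lambda x,y:(205+x/7,215+y/7)
for nm,(x,y),z in [("tail",(660,182),.0115),("ferrule",(370,143),.0115),("bend",(72,105),.0115),("tip",(95,168),.0115),("out",(68,150),.0115)]: print("top",nm,unp("top",*A(x,y),z))
B=lambda x,y:(250+x/7,225+y/7)
for nm,(x,y),z in [("tail",(525,72),.0115),("ferruleend",(335,262),.0115),("bend",(122,478),.0115),("tip",(205,500),.0115)]: print("scene",nm,unp("scene",*B(x,y),z))
E
```

```text
top plFL [0.5702 0.1799 0.006 ]
top plFR [ 0.6164 -0.016   0.006 ]
top plBL [0.7971 0.2314 0.006 ]
top boltFL [0.5831 0.1702 0.008 ]
top boltFR [ 0.6236 -0.0016  0.008 ]
top lidBL [0.7847 0.2131 0.108 ]
top lidBR [0.8239 0.047  0.108 ]
top lidFR [0.6493 0.0093 0.108 ]
top lidFL [0.6133 0.1747 0.108 ]
scene plFL [0.5688 0.1811 0.006 ]
scene plFR [ 0.6149 -0.0161  0.006 ]
scene plBL [0.791  0.2333 0.006 ]
scene bFL [0.5841 0.1649 0.008 ]
scene bFR [ 0.6242 -0.0076  0.008 ]
scene lidBL [0.7848 0.2104 0.106 ]
scene lidBR [0.826 0.044 0.108]
scene lidFR [0.6505 0.0014 0.108 ]
scene lidFL [0.6116 0.1672 0.108 ]
scene tabB [0.7176 0.2055 0.106 ]
scene tabF [0.6747 0.1878 0.106 ]
scene ball [0.6843 0.1061 0.092 ]
top tail [0.498  0.1328 0.0115]
top ferrule [0.512  0.237  0.0115]
top bend [0.5258 0.3443 0.0115]
top tip [0.5031 0.3355 0.0115]
top out [0.5096 0.3453 0.0115]
scene tail [0.4998 0.1295 0.0115]
scene ferruleend [0.5141 0.2357 0.0115]
scene bend [0.5273 0.3381 0.0115]
scene tip [0.5038 0.3339 0.0115]
```

```bash
python3 - <<'E'
from h import *
np.set_printoptions(suppress=True,precision=4)
yaw=.23; X=np.array([np.cos(yaw),np.sin(yaw),0]);Y=np.array([-np.sin(yaw),np.cos(yaw),0]);Z=np.array([0,0,1.])
M=np.array([.6313,.088,0]) # front mid of lid
P=lambda x,y,z:M+x*X+y*Y+z*Z
pts=[P(0,y,z) for z in(.042,.106) for y in(-.04,.04)]+[P(.056,.0055,.092),P(.056,.0055,.058)]+[P(0,-.086,.108),P(0,.086,.108),P(.183,.086,.108),P(.183,-.086,.108)]
for n,(x,y,w,h,s) in {"top":(255,90,110,130,6),"scene":(175,135,145,110,5.5)}.items():
    im=cv2.imread(f"pics/{n}0.png"); im=cv2.resize(im[y:y+h,x:x+w],None,fx=s,fy=s,interpolation=cv2.INTER_LANCZOS4)
    raw=im.copy()
    for i,q in enumerate(prj(n,pts)):
        cv2.circle(im,(int((q[0]-x+.5)*s),int((q[1]-y+.5)*s)),3,[(0,0,255),(0,255,0),(255,0,255)][0 if i<4 else 1 if i<6 else 2],-1)
    cv2.imwrite(f"pics/o_{n}.png",im)
    if n=="top": print(prj(n,pts))
c=calibration("top");T=c["world_to_cam"];print(-T[:3,:3].T@T[:3,3])
E
```

```text
[[333.1237 182.8033]
 [301.8838 189.9847]
 [336.7475 176.573 ]
 [303.3584 184.2309]
 [311.5477 159.8972]
 [310.4756 163.8165]
 [356.0111 171.9744]
 [284.0693 188.4733]
 [266.4069 115.05  ]
 [336.4835  99.5012]]
[0.4181 0.1799 1.0008]
```

View pics/o_top.png

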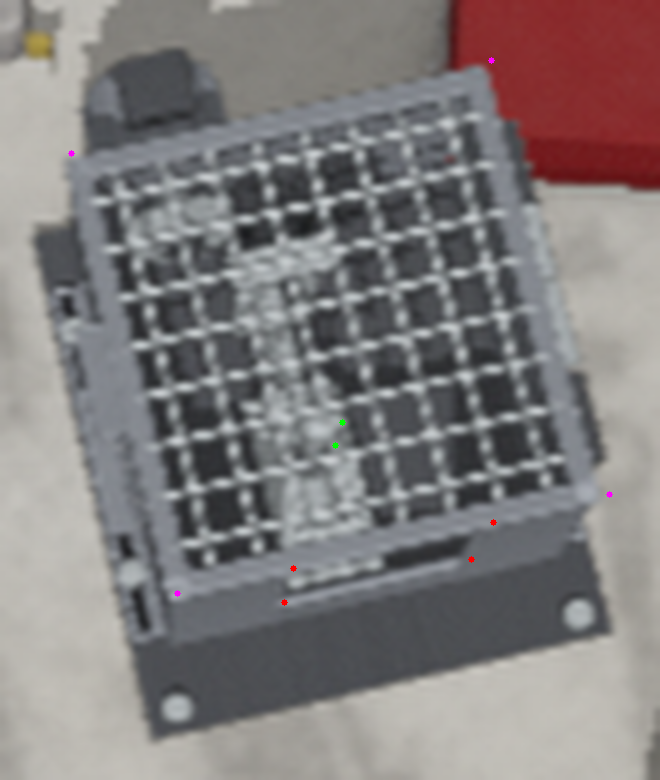

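View pics/o_scene.png

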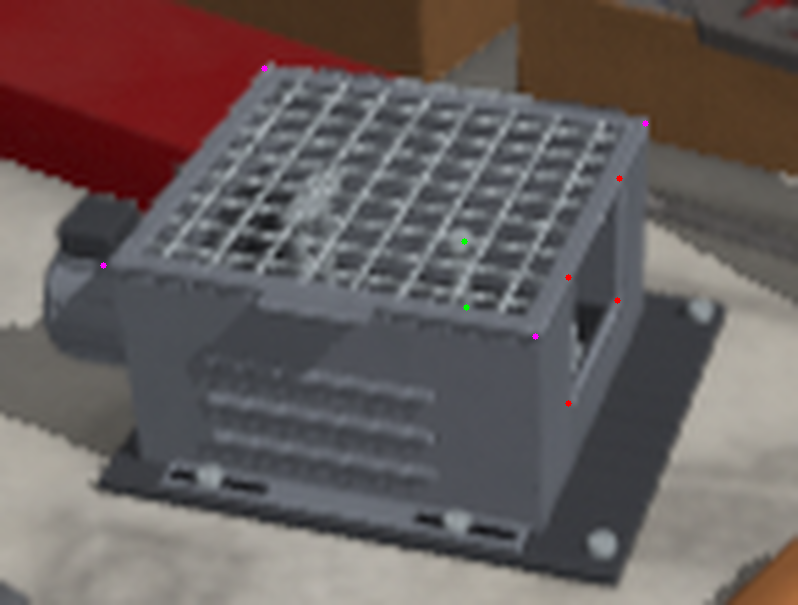

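```bash
python3 - <<'E'
from h import *
from scipy.optimize import least_squares
np.set_printoptions(suppress=True,precision=4)
T=lambda x,y:(255+x/6-.5,90+y/6-.5)
S=lambda x,y:(175+x/5.5-.5,135+y/5.5-.5)
top={"BL":T(72,160),"BR":T(485,68),"FR":T(592,493),"FL":T(168,588)}
sc={"BL":S(112,264),"BR":S(268,68),"FR":S(646,120),"FL":S(537,333)}
L={"BL":(1,1),"BR":(1,-1),"FR":(0,-1),"FL":(0,1)}
def f(p,full=False):
    x,y,a,h,l,w=p; r=[]
    X=np.array([np.cos(a),np.sin(a),0]);Y=np.array([-np.sin(a),np.cos(a),0])
    for n,d in(("top",top),("scene",sc)):
        for k,q in d.items():
            P=np.array([x,y,h])+X*L[k][0]*l+Y*L[k][1]*w/2
            r+=list(prj(n,P)[0]-q)
    r+=[(l-.183)/.001,(w-.172)/.001]
    return np.array(r)
s=least_squares(f,[.63,.088,.23,.11,.183,.172],x_scale=.01);print(s.x);print(s.fun.reshape(-1,2))
# triangulate ball
def tri(q1,q2):
    o1,d1=ray("top",*q1);o2,d2=ray("scene",*q2)
    A=np.stack([d1,-d2],1);t=np.linalg.lstsq(A,o2-o1,rcond=None)[0];return o1+t[0]*d1,o2+t[1]*d2
print(tri(T(318,430),S(462,238)))
for z in(.09,.094,.098): print(z,unp("scene",*S(462,238),z),unp("top",*T(318,430),z))
E
```

```text
[0.6294 0.0911 0.2259 0.1107 0.1818 0.1713]
[[-0.9139 -0.5885]
 [ 0.3502 -0.5211]
 [ 1.6477  0.987 ]
 [ 0.3504  1.3513]
 [-1.4377 -0.138 ]
 [-0.231  -0.0866]
 [ 0.2035  0.4085]
 [-0.3078  0.4111]
 [-1.1722 -0.7051]]
(array([0.6788, 0.1164, 0.1012]), array([0.679 , 0.1165, 0.1012]))
0.09 [0.6884 0.1017 0.09  ] [0.682  0.1156 0.09  ]
0.094 [0.685 0.107 0.094] [0.6809 0.1159 0.094 ]
0.098 [0.6817 0.1122 0.098 ] [0.6797 0.1162 0.098 ]
```

```bash
python3 - <<'E'
from h import *
for n,(x,y,w,h,s) in {"top":(280,115,55,75,10),"scene":(215,145,85,60,9)}.items():
    im=cv2.imread(f"pics/{n}0.png"); im=cv2.resize(im[y:y+h,x:x+w],None,fx=s,fy=s,interpolation=cv2.INTER_CUBIC)
    im=np.clip(im.astype(float)*1.4-40,0,255).astype(np.uint8)
    cv2.imwrite(f"pics/z_{n}.png",im)
E
```

```text
(no output)
```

View pics/z_top.png

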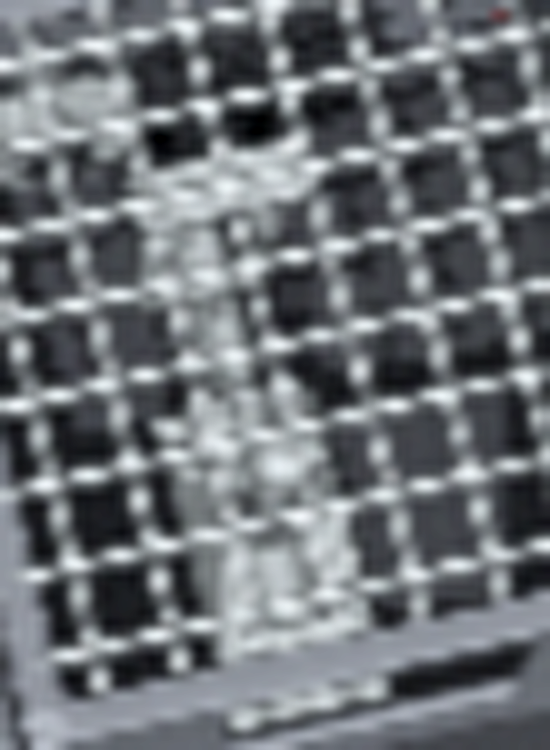

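View pics/z_scene.png

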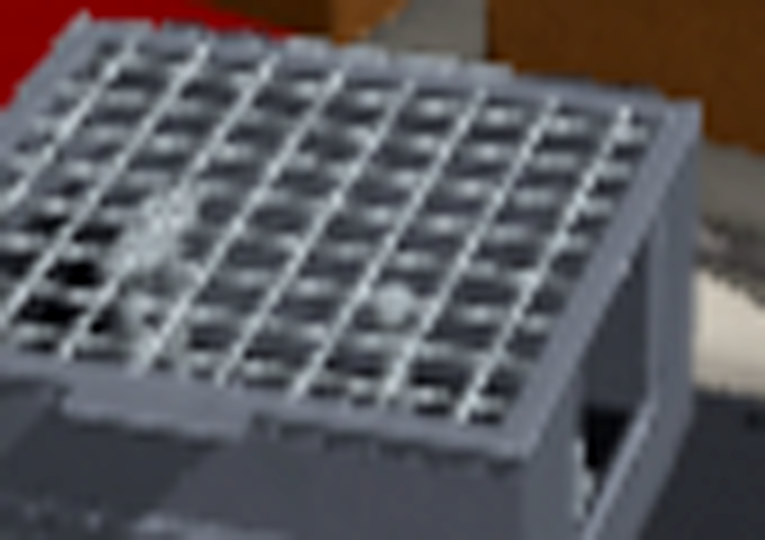

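```bash
python3 - <<'E'
from h import *
np.set_printoptions(suppress=True,precision=4)
a=.2259;X=np.array([np.cos(a),np.sin(a),0]);Y=np.array([-np.sin(a),np.cos(a),0]);M=np.array([.6294,.0911,0])
G=lambda p:np.array([(p-M)@X,(p-M)@Y,p[2]])
for z in(.09,.094,.098,.1): print(z,G(unp("scene",258.06,178.2,z)),G(unp("top",308.0,161.0,z)))
for nm,q,z in [("casFL",(230,655),.055),("casFR",(368,622),.055),("winL",(235,722),.045),("winR",(525,655),.042),("slabL",(235,722),.05),("slabR",(385,690),.05)]:
    print(nm,G(unp("top",280+q[0]/10-.5,115+q[1]/10-.5,z)))
for nm,q,z in [("winbotL",(585,540),.042),("winbotR",(645,420),.042),("winRtop",(650,240),.1)]:
    print(nm,G(unp("scene",215+q[0]/9-.5,145+q[1]/9-.5,z)))
E
```

```text
0.09 [ 0.0603 -0.0008  0.09  ] [0.0569 0.0109 0.09  ]
0.094 [0.0582 0.005  0.094 ] [0.0559 0.0114 0.094 ]
0.098 [0.0561 0.0109 0.098 ] [0.0548 0.012  0.098 ]
0.1 [0.0551 0.0138 0.1   ] [0.0543 0.0122 0.1   ]
casFL [0.0225 0.0306 0.055 ]
casFR [ 0.023  -0.0044  0.055 ]
winL [0.0079 0.0322 0.045 ]
winR [ 0.0089 -0.0425  0.042 ]
slabL [0.0068 0.0328 0.05  ]
slabR [ 0.0064 -0.0052  0.05  ]
winbotL [0.0011 0.0227 0.042 ]
winbotR [ 0.0005 -0.0348  0.042 ]
winRtop [-0.0003 -0.0341  0.1   ]
```

Request:
{"api": "drive_tool", "payload": {"targets": [0,0,0,15,-18,0,0.55,0,0,0,30,-36,0,0.55,0,0,0,35,-42,0,0.55,0,0,0,35,-42,0,0.55,0,0,0,35,-42,0,0.55,0,0,0,35,-42,0,0.55,0,0,0,35,-42,0,0.55,0,0,0,35,-42,0,0.55,0,0,0,35,-42,0,0.55,0,0,0,35,-42,0,0.55,0,0,0,35,-42,0,0.55,0,0,0,35,-42,0,0.55]}}

```text
clock: 1.6
position: [0.4079, -0.0087, 0.1936]
ee_rot: [0.0, 0.994, 0.112, 0.0]
contact_force: [1.3, -0.4, -0.3]
width: 0.047
```

Request:
{"api": "drive_tool", "payload": {"targets": [0,0,0,35,-42,0,0.55,0,0,0,35,-42,0,0.55,0,0,0,35,-42,0,0.55,0,0,0,25,-31,0,0.55,0,0,0,10,-12,0,0.55,0,0,-10,0,0,0,0.55,0,0,-10.5,0,0,0,0.55,0,0,-10.5,0,0,0,0.55,0,0,-10.5,0,0,0,0.55,0,0,-10.5,0,0,0,0.55,0,0,-10.5,0,0,0,0.55,0,0,-7,0,0,0,0.55]}}

```text
clock: 3.1
position: [0.5057, 0.1843, 0.1935]
ee_rot: [0.0, 0.751, 0.66, -0.001]
contact_force: [0.6, -0.2, 0.7]
width: 0.0467
```

Request:
{"api": "drive_tool", "payload": {"targets": [0,0,0,0,0,0,0.55,0,0,0,0,0,0,0.55]}}

```text
clock: 3.35
position: [0.5061, 0.1849, 0.1936]
ee_rot: [0.0, 0.753, 0.658, -0.0]
contact_force: [0.7, 0.7, -0.2]
width: 0.0471
```

Request:
{"api": "drive_tool", "payload": {"targets": [0,0,0,0,0,20,0.55,0,0,0,0,0,40,0.55,0,0,0,0,0,40,0.55,0,0,0,0,0,30,0.55,0,0,0,0,0,15,0.55,0,0,0,0,0,0,0.55]}}

```text
clock: 4.1
position: [0.5059, 0.1853, 0.0481]
ee_rot: [-0.0, 0.753, 0.658, -0.001]
contact_force: [-0.2, -0.2, 0.0]
width: 0.0474
```

```bash
python3 - <<'E'
from h import *
crop("scene",230,170,130,140,5,"pics/g1s.png"); crop("top",200,190,130,80,6,"pics/g1t.png")
print(get_state()["position"])
E
```

```text
[0.50742263 0.18570386 0.04966493]
```

View pics/g1s.png

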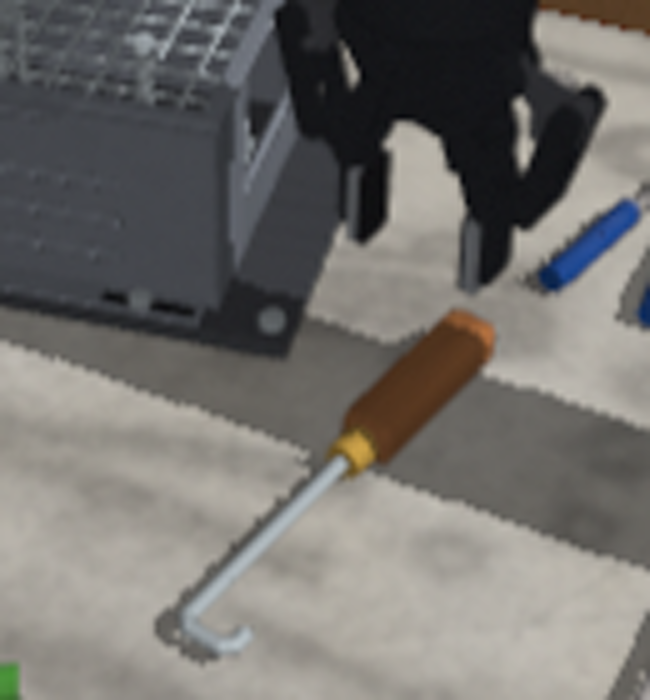

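View pics/g1t.png

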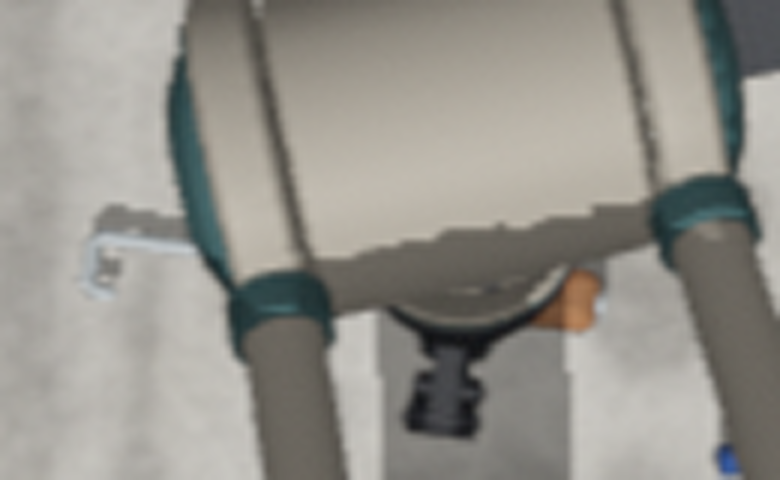

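Request:
{"api": "drive_tool", "payload": {"targets": [0,0,0,0,0,15,0.55,0,0,0,0,0,15,0.55,0,0,0,0,0,10,0.55,0,0,0,0,0,4,0.55,0,0,0,0,0,0,0.55]}}

```text
clock: 4.82
position: [0.5062, 0.1854, 0.0042]
ee_rot: [-0.0, 0.753, 0.659, -0.0]
contact_force: [-0.3, -0.1, -0.2]
width: 0.0472
```

```bash
python3 - <<'E'
from h import *
crop("scene",230,170,130,140,5,"pics/g2s.png")
s=get_state();print(s["position"],s["contact_force"])
E
```

```text
[0.50652512 0.18552558 0.00463776] [ 0.55390459 -0.89359076 -0.44705367]
```

View pics/g2s.png

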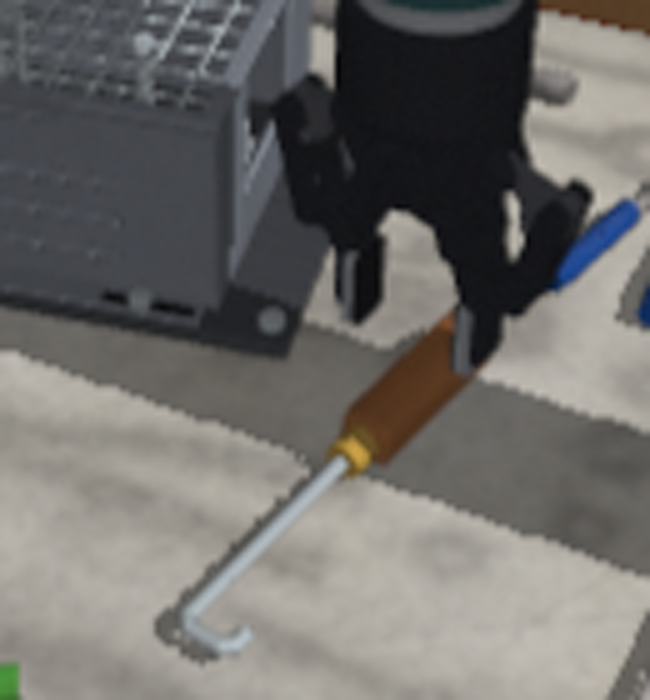

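```bash
python3 - <<'E'
from h import *
np.set_printoptions(suppress=True,precision=4)
s=get_state(); p=s["position"]
print(prj("scene",[p,p+[0,0,.013],[.506,.186,.0115],[.4989,.131,.0115],[.511,.222,.0115]])*5-np.array([230,170])*5)
C=lambda x,y:(230+x/5-.5,170+y/5-.5)
print(unp("scene",*C(360,318),.012),unp("scene",*C(478,372),.012))
for nm,q in [("tailtop",(470,318)),("front",(368,432)),("bend",(190,610)),("ferr",(340,465)),("tip",(243,635))]: print(nm,unp("scene",*C(*q),.0115))
E
```

```text
[[407.0583 407.6646]
 [408.5193 385.3829]
 [408.4582 397.0134]
 [475.4096 328.973 ]
 [360.8174 444.3757]]
[0.549  0.1488 0.012 ] [0.4877 0.1563 0.012 ]
tailtop [0.5058 0.1242 0.0115]
front [0.5133 0.213  0.0115]
bend [0.5294 0.3342 0.0115]
ferr [0.5147 0.2363 0.0115]
tip [0.5056 0.3352 0.0115]
```

```bash
python3 - <<'E'
from h import *
im=get_image("scene")[:,:,::-1]
s=get_state(); p=s["position"]; print(p, s["ee_rot"])
im2=cv2.resize(im[185:275,270:350],None,fx=8,fy=8,interpolation=cv2.INTER_CUBIC)
im2=np.clip(im2.astype(float)*1.8,0,255).astype(np.uint8)
for z in(0,.013,.026,.05):
    for x in (-.024,0,.024):
        q=prj("scene",p+np.array([x,0,z]))[0]; cv2.circle(im2,(int((q[0]-270+.5)*8),int((q[1]-185+.5)*8)),3,(0,0,255),-1)
cv2.imwrite("pics/g3.png",im2)
E
```

```text
[0.50673834 0.18557876 0.00487287] [1.81917186e-04 7.52533359e-01 6.58554060e-01 2.47443291e-04]
```

View pics/g3.png

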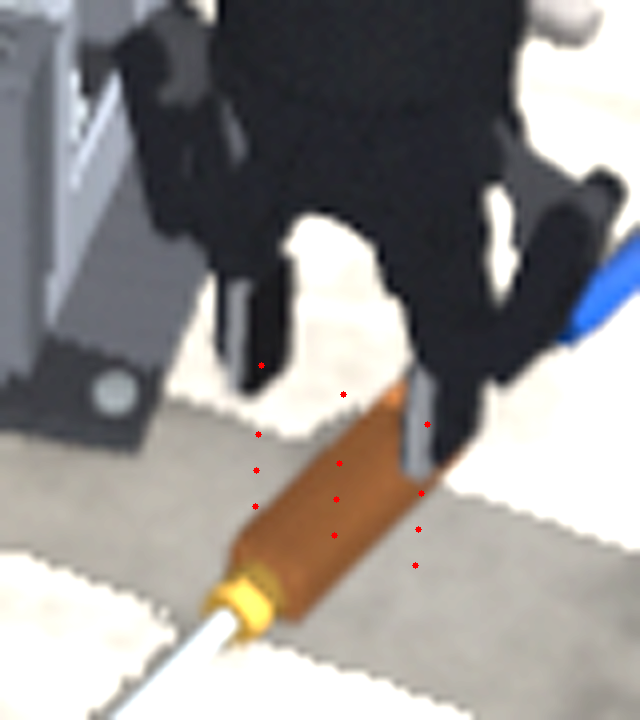

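```bash
python3 - <<'E'
from h import *
np.set_printoptions(suppress=True,precision=4)
for z in(.08,.11,.15): print(unp("top",200+448/6-.5,190+400/6-.5,z))
crop("top",220,170,120,100,6.5,"pics/g4t.png")
print(get_state()["position"],get_state()["qpos"])
E
```

```text
[0.4572 0.1947 0.08  ]
[0.4559 0.1942 0.11  ]
[0.4542 0.1936 0.15  ]
[0.5068 0.1856 0.005 ] [ 0.2221  0.3976  1.848  -0.0001  0.895   0.3552]
```

View pics/g4t.png

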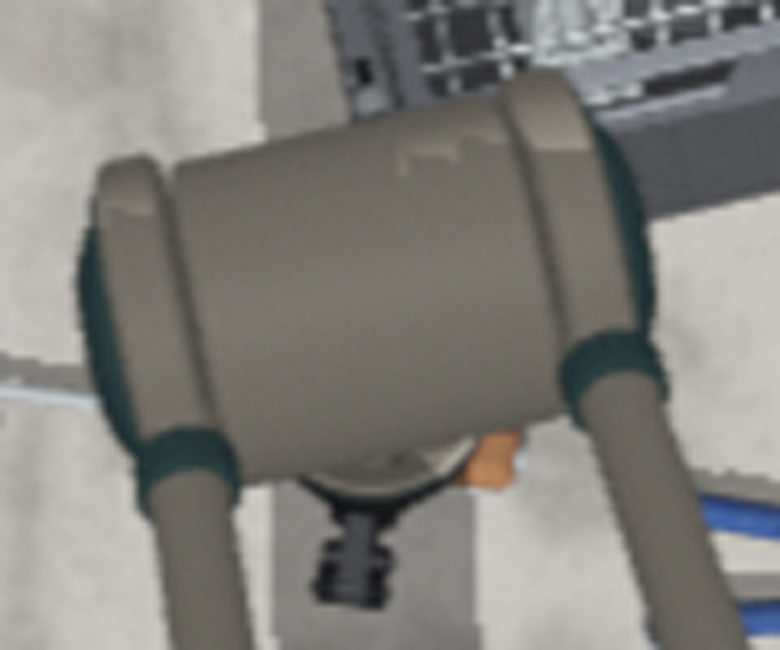

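```bash
python3 - <<'E'
from h import *
np.set_printoptions(suppress=True,precision=4)
for u,v in[(418,476),(240,392)]:
  for z in(0,.01,.02,.03,.04,.05): print(z,unp("scene",270+u/8-.5,185+v/8-.5,z))
c=calibration("scene");T=c["world_to_cam"];print(-T[:3,:3].T@T[:3,3])
E
```

```text
0 [0.4988 0.1476 0.    ]
0.01 [0.4948 0.1581 0.01  ]
0.02 [0.4908 0.1686 0.02  ]
0.03 [0.4868 0.179  0.03  ]
0.04 [0.4827 0.1895 0.04  ]
0.05 [0.4787 0.2    0.05  ]
0 [0.5583 0.1395 0.    ]
0.01 [0.5533 0.1501 0.01  ]
0.02 [0.5483 0.1607 0.02  ]
0.03 [0.5433 0.1714 0.03  ]
0.04 [0.5384 0.182  0.04  ]
0.05 [0.5334 0.1926 0.05  ]
[0.2552 0.7834 0.607 ]
```

Request:
{"api": "drive_tool", "payload": {"targets": [0,0,0,0,0,0,0.35,0,0,0,0,0,0,0.2,0,0,0,0,0,0,0.2,0,0,0,0,0,0,0.2], "grip_force": 20}}

```text
clock: 5.48
position: [0.5064, 0.1855, 0.0047]
ee_rot: [0.0, 0.753, 0.659, -0.0]
contact_force: [-1.3, -0.2, 0.9]
width: 0.0176
```

```bash
python3 - <<'E'
from h import *
crop("scene",260,180,100,90,7,"pics/g5s.png")
s=get_state();print(s["position"],s["contact_force"],s["width"])
E
```

```text
[0.50639231 0.18549563 0.0046964 ] [-0.13949371 -0.28628901  0.05098169] 0.017226266043585466
```

View pics/g5s.png

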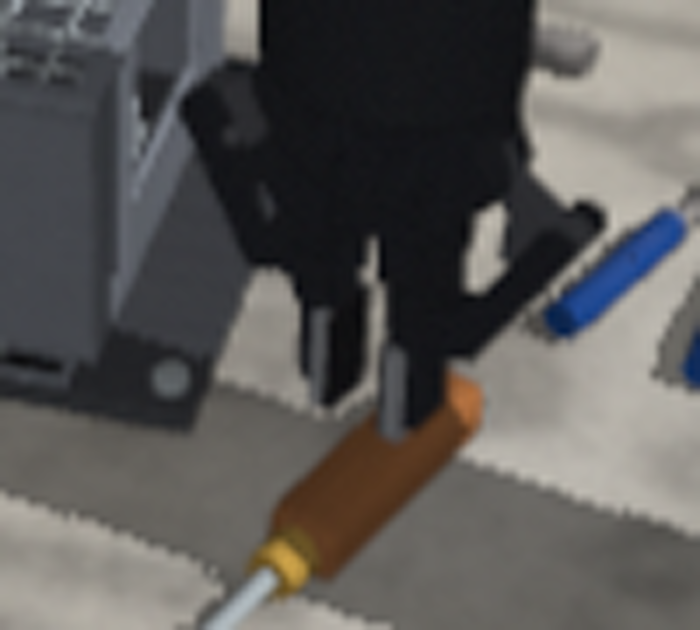

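```bash
python3 - <<'E'
from h import *
np.set_printoptions(suppress=True,precision=4)
p=get_state()["position"]; a=1.436
for lat,al,(u,v) in((-.009,.011,(393,438)),(.009,.011,(325,405))):
  w=p+al*np.array([np.cos(a),np.sin(a),0])+lat*np.array([np.sin(a),-np.cos(a),0])
  u=260+u/7-.5;v=180+v/7-.5
  for z in(.02,.03,.035,.04,.045): 
    w[2]=z; print(z,prj("scene",w)[0]-[u,v])
E
```

```text
0.02 [-3.0894  8.744 ]
0.03 [-2.8516  5.2352]
0.035 [-2.7314  3.4622]
0.04 [-2.6104  1.6766]
0.045 [-2.4885 -0.1218]
0.02 [-0.4668 10.0031]
0.03 [-0.2809  6.505 ]
0.035 [-0.187   4.7376]
0.04 [-0.0925  2.9577]
0.045 [0.0028 1.1652]
```

Request:
{"api": "drive_tool", "payload": {"targets": [0,0,0,0,0,0,0.55,0,0,0,0,0,0,0.55,0,0,0,0,0,0,0.55,0,0,0,0,0,6,0.55,0,0,0,0,0,6,0.55,0,0,0,0,0,0,0.55]}}

```text
clock: 6.28
position: [0.5057, 0.1853, -0.0081]
ee_rot: [-0.0, 0.753, 0.659, -0.001]
contact_force: [0.7, 0.1, 0.1]
width: 0.0469
```

Request:
{"api": "drive_tool", "payload": {"targets": [0,0,0,0,0,4,0.55,0,0,0,0,0,4,0.55,0,0,0,0,0,0,0.55]}}

```text
clock: 6.65
position: [0.506, 0.1854, -0.0157]
ee_rot: [-0.0, 0.753, 0.659, -0.0]
contact_force: [-0.5, -0.2, -0.0]
width: 0.0475
```

```bash
python3 - <<'E'
from h import *
crop("scene",260,180,100,90,7,"pics/g6s.png")
s=get_state();print(s["position"],s["contact_force"],s["width"])
E
```

```text
[ 0.50622665  0.1854546  -0.01553521] [-0.65202178 -0.11314611 -0.66991432] 0.046806946676993436
```

View pics/g6s.png

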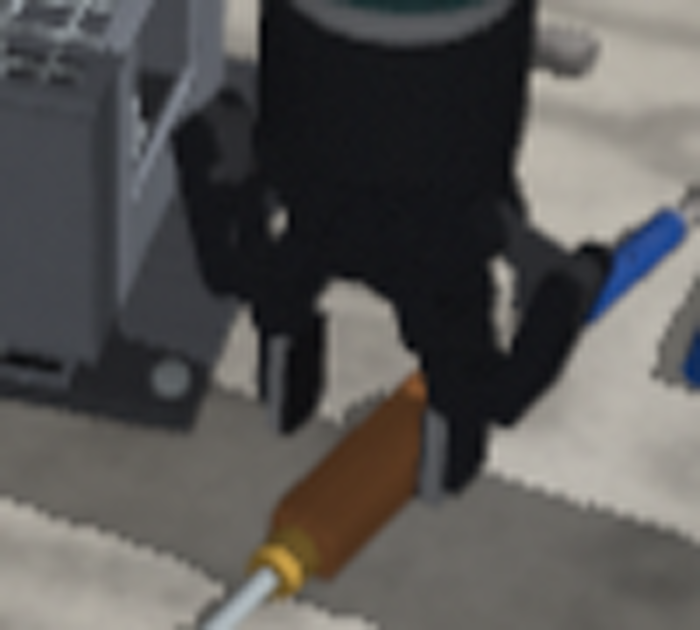

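Request:
{"api": "drive_tool", "payload": {"targets": [0,0,0,0,0,3,0.55,0,0,0,0,0,3,0.55,0,0,0,0,0,0,0.55]}}

```text
clock: 7.08
position: [0.5061, 0.1854, -0.0216]
ee_rot: [-0.0, 0.753, 0.659, -0.0]
contact_force: [-0.8, 0.1, -0.2]
width: 0.0469
```

```bash
python3 - <<'E'
from h import *
np.set_printoptions(suppress=True,precision=4)
im=get_image("scene")[:,:,::-1].copy()
crop("scene",280,210,80,60,9,"pics/g7s.png",np.clip(im*1.6,0,255).astype(np.uint8))
s=get_state();print(s["position"],s["contact_force"],s["width"])
E
```

```text
[ 0.5063  0.1855 -0.0215] [ 0.3426 -0.4601  0.4981] 0.04724835195394186
```

View pics/g7s.png

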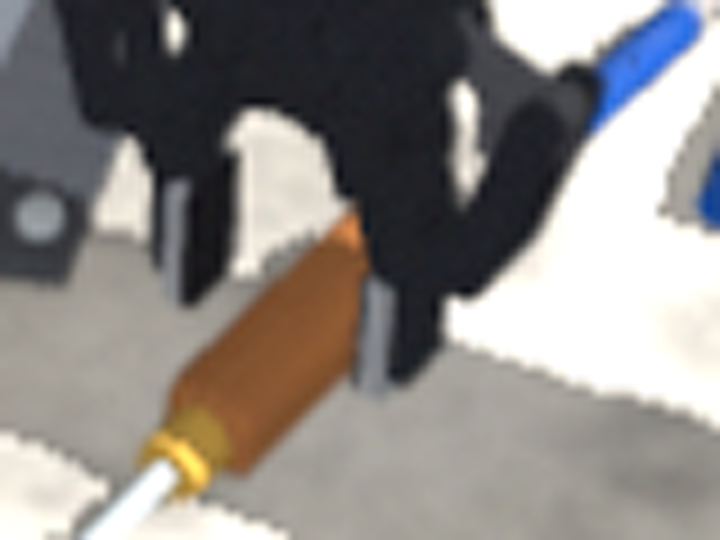

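```bash
python3 - <<'E'
from h import *
np.set_printoptions(suppress=True,precision=4)
p=np.array([.5063,.1855,0]);a=1.436
A=np.array([np.cos(a),np.sin(a),0]);B=np.array([np.sin(a),-np.cos(a),0])
for nm,u,v in[("R",375,392),("L",178,302)]:
  for z in(0,.005,.01,.015,.02):
    w=unp("scene",280+u/9-.5,210+v/9-.5,z)-p; print(nm,z,w@A,w@B)
E
```

```text
R 0 -0.012864672707239734 -0.016860744067781458
R 0.005 -0.008156370039651265 -0.01943326009409868
R 0.01 -0.003448067372062903 -0.022005776120415883
R 0.015 0.0012602352955255675 -0.024578292146733106
R 0.02 0.0059685379631139205 -0.027150808173050364
L 0 -0.01119511795340981 0.03958237644621655
L 0.005 -0.006500568283997438 0.03654490883224058
L 0.01 -0.0018060186145849556 0.033507441218264614
L 0.015 0.0028885310548275116 0.03046997360428852
L 0.02 0.007583080724239883 0.027432505990312557
```

Request:
{"api": "drive_tool", "payload": {"targets": [0,0,0,0,0,3,0.55,0,0,0,0,0,3,0.55,0,0,0,0,0,0,0.55]}}

```text
clock: 7.5
position: [0.5061, 0.1854, -0.0276]
ee_rot: [-0.0, 0.753, 0.659, -0.0]
contact_force: [0.1, 0.2, -0.4]
width: 0.0466
```

Request:
{"api": "drive_tool", "payload": {"targets": [0,0,0,0,0,2,0.55,0,0,0,0,0,1,0.55,0,0,0,0,0,0,0.55]}}

```text
clock: 7.88
position: [0.5063, 0.1855, -0.0304]
ee_rot: [-0.0, 0.753, 0.659, -0.0]
contact_force: [-1.7, 0.1, 0.2]
width: 0.0472
```

```bash
python3 - <<'E'
from h import *
np.set_printoptions(suppress=True,precision=4)
im=get_image("scene")[:,:,::-1].copy()
crop("scene",280,210,80,60,9,"pics/g8s.png",np.clip(im*1.6,0,255).astype(np.uint8))
s=get_state();print(s["position"],s["contact_force"],s["width"])
E
```

```text
[ 0.5064  0.1855 -0.0304] [-0.089   0.1094  0.3958] 0.047083114171239906
```

View pics/g8s.png

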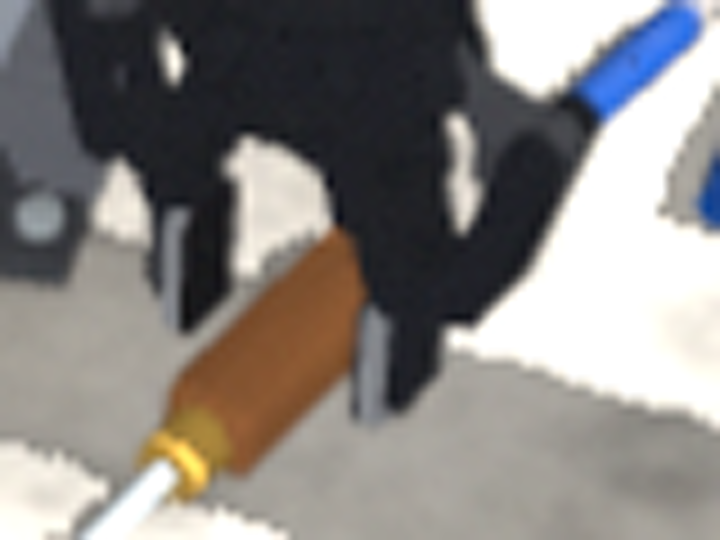

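Request:
{"api": "drive_tool", "payload": {"targets": [0,0,0,0,0,2,0.55,0,0,0,0,0,0,0.4,0,0,0,0,0,0,0.32,0,0,0,0,0,0,0.28], "grip_force": 20}}

```text
clock: 8.43
position: [0.5068, 0.1855, -0.0322]
ee_rot: [0.0, 0.753, 0.659, 0.0]
contact_force: [0.5, 0.4, 1.0]
width: 0.0254
```

Request:
{"api": "drive_tool", "payload": {"targets": [0,0,0,0,0,0,0.2,0,0,0,0,0,0,0.1,0,0,0,0,0,0,0.1], "grip_force": 40}}

```text
clock: 8.8
position: [0.5069, 0.1855, -0.0321]
ee_rot: [0.0, 0.753, 0.659, 0.0]
contact_force: [1.1, -0.2, 2.0]
width: 0.0251
```

```bash
python3 - <<'E'
from h import *
np.set_printoptions(suppress=True,precision=4)
im=get_image("scene")[:,:,::-1].copy()
crop("scene",240,200,110,110,6,"pics/g9s.png",np.clip(im*1.6,0,255).astype(np.uint8))
s=get_state();print(s["position"],s["contact_force"],s["width"])
E
```

```text
[ 0.5069  0.1855 -0.0321] [1.3886 0.415  3.4091] 0.024894457287363222
```

View pics/g9s.png

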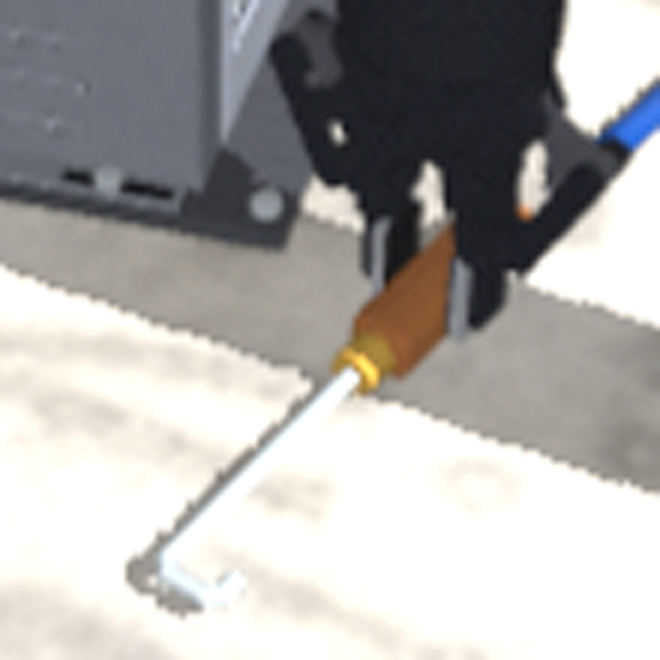

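Request:
{"api": "drive_tool", "payload": {"targets": [0,0,0,0,0,-6,0.1,0,0,0,0,0,-15,0.1,0,0,0,0,0,-20,0.1,0,0,0,0,0,-20,0.1,0,0,0,-15,-4,0,0.1,0,0,0,-30,-7,0,0.1,0,0,0,-35,-8,0,0.1,0,0,0,-35,-8,0,0.1,0,0,0,-30,-7,0,0.1,0,0,0,-19,-4,0,0.1,0,0,0,0,0,0,0.1], "grip_force": 90}}

```text
clock: 10.22
position: [0.4447, 0.0266, 0.028]
ee_rot: [-0.001, 0.753, 0.658, -0.001]
contact_force: [-0.8, 1.0, -2.8]
width: 0.024
```

Request:
{"api": "drive_tool", "payload": {"targets": [0,0,4,0,0,0,0.1,0,0,8,0,0,0,0.1,0,0,10,0,0,0,0.1,0,0,10,0,0,0,0.1,0,0,10,0,0,0,0.1,0,0,10,0,0,0,0.1,0,0,9,0,0,0,0.1,0,0,6,0,0,0,0.1,0,0,2.3,0,0,0,0.1,0,0,0,0,0,0,0.1,0,0,0,0,0,0,0.1]}}

```text
clock: 11.6
position: [0.4466, 0.0282, 0.0285]
ee_rot: [-0.0, 0.993, 0.114, -0.0]
contact_force: [-0.1, -0.2, -2.3]
width: 0.0239
```

```bash
python3 - <<'E'
from h import *
np.set_printoptions(suppress=True,precision=4)
im=get_image("scene")[:,:,::-1].copy();cv2.imwrite("pics/p1s.png",im)
im2=get_image("top")[:,:,::-1].copy();cv2.imwrite("pics/p1t.png",im2)
crop("scene",220,140,150,140,5,"pics/p1sc.png",im)
crop("top",270,130,110,110,5.5,"pics/p1tc.png",im2)
s=get_state();print(s["position"],s["ee_rot"],s["contact_force"],s["width"])
E
```

```text
[0.4468 0.0281 0.0286] [-0.      0.9935  0.1141 -0.0002] [ 0.9567  0.2488 -2.2334] 0.02343633063582746
```

View pics/p1sc.png

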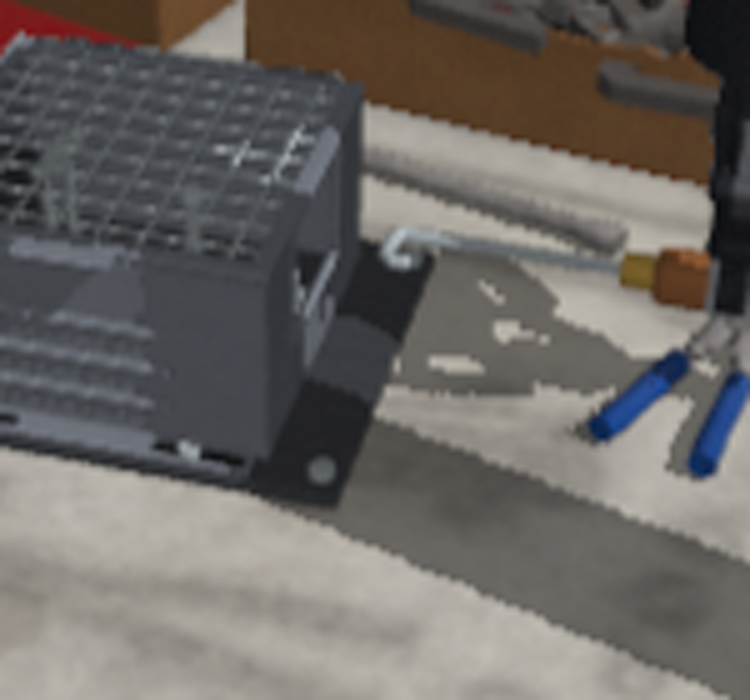

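View pics/p1tc.png

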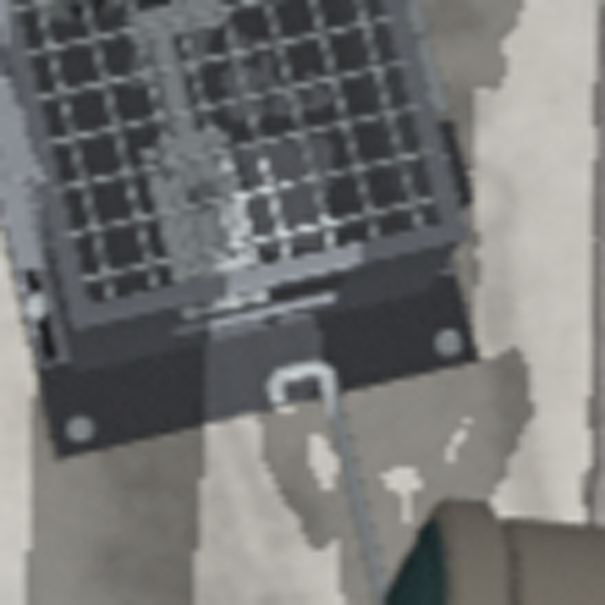

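```bash
cat >> h.py <<'E'
def rodpts(pos,yaw,z,off=.005):
    A=np.array([np.cos(yaw),np.sin(yaw),0]);B=np.array([-np.sin(yaw),np.cos(yaw),0])
    o=np.array([pos[0],pos[1],z])-off*A
    return np.array([o+x*A+y*B for x,y in((.057,0),(.1635,0),(.1635,.023),(.1505,.023))])
E
python3 - <<'E'
from h import *
np.set_printoptions(suppress=True,precision=4)
s=get_state();p=s["position"];q=s["ee_rot"];yaw=2*np.arctan2(q[2],q[1]);print(yaw)
P=rodpts(p,yaw,.0723)
for n,(x,y,w,h,k),f in(("scene",(280,160,80,60,9),"p1s"),("top",(310,180,60,70,9),"p1t")):
    im=cv2.imread(f"pics/{f}.png");im=cv2.resize(im[y:y+h,x:x+w],None,fx=k,fy=k,interpolation=cv2.INTER_CUBIC)
    for u in prj(n,P): cv2.circle(im,(int((u[0]-x+.5)*k),int((u[1]-y+.5)*k)),3,(0,0,255),-1)
    cv2.imwrite(f"pics/p2{n}.png",im)
E
```

```text
0.22875830150144508
```

View pics/p2scene.png

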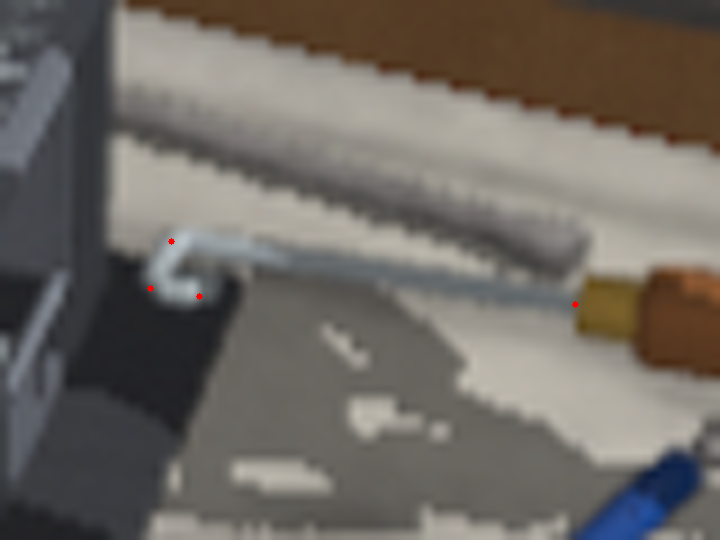

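View pics/p2top.png

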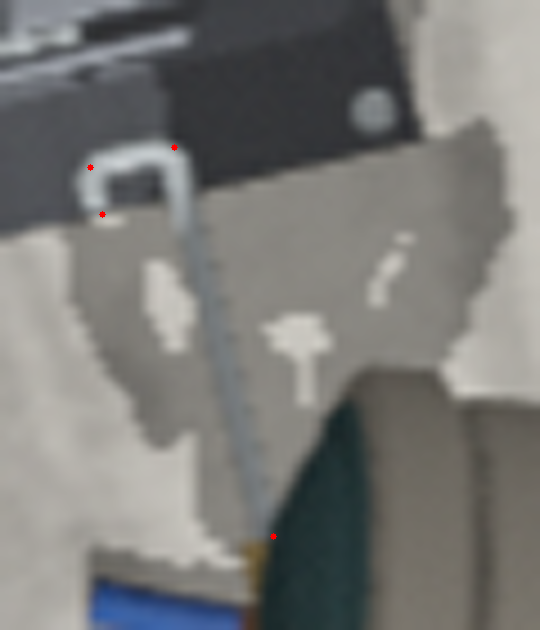

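Request:
{"api": "drive_tool", "payload": {"targets": [0,0,0,0,6,0,0.1,0,0,0,6,0,0,0.1,0,0,0,10,0,0,0.1,0,0,0,10,0,0,0.1,0,0,0,10,0,0,0.1,0,0,0,8,0,0,0.1,0,0,0,4,0,0,0.1,0,0,0,0,0,0,0.1]}}

```text
clock: 12.7
position: [0.4952, 0.0331, 0.0286]
ee_rot: [0.0, 0.993, 0.114, -0.0]
contact_force: [-0.2, 0.3, -2.1]
width: 0.0236
```

```bash
cat > look.py <<'E'
from h import *
import sys
np.set_printoptions(suppress=True,precision=4)
s=get_state();p=s["position"];q=s["ee_rot"];yaw=2*np.arctan2(q[2],q[1])
t=sys.argv[1]
P=rodpts(p,yaw,p[2]+.0437)
a=.2259;X=np.array([np.cos(a),np.sin(a),0]);Y=np.array([-np.sin(a),np.cos(a),0]);M=np.array([.6294,.0911,0])
o=p-.005*X-M;print("rod origin guard",o@X,o@Y,"throat x",o@X+.16,"z",p[2]+.0437,"F",s["contact_force"],"yaw",yaw,s["clock"])
for n,(x,y,w,h,k) in(("scene",(210,140,110,80,7)),("top",(275,110,90,100,6.5))):
    im=get_image(n)[:,:,::-1].copy();im=cv2.resize(im[y:y+h,x:x+w],None,fx=k,fy=k,interpolation=cv2.INTER_CUBIC)
    for u in prj(n,P): cv2.circle(im,(int((u[0]-x+.5)*k),int((u[1]-y+.5)*k)),2,(0,0,255),-1)
    im=np.clip(im.astype(float)*1.5,0,255).astype(np.uint8)
    cv2.imwrite(f"pics/{t}_{n}.png",im)
E
python3 look.py i1
```

```text
rod origin guard -0.14878310676387269 -0.026504129535477827 throat x 0.011216893236127318 z 0.07227602583773793 F [-0.2468  0.2506 -2.0795] yaw 0.2284809434347358 12.7
```

View pics/i1_scene.png

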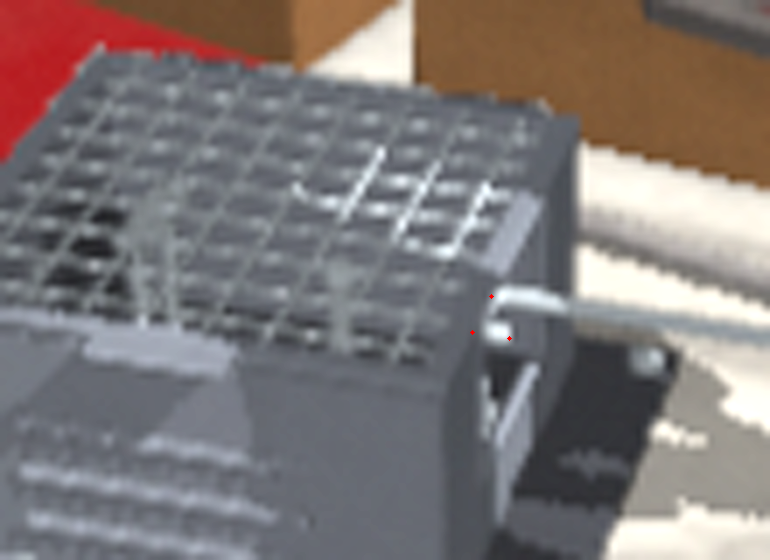

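View pics/i1_top.png

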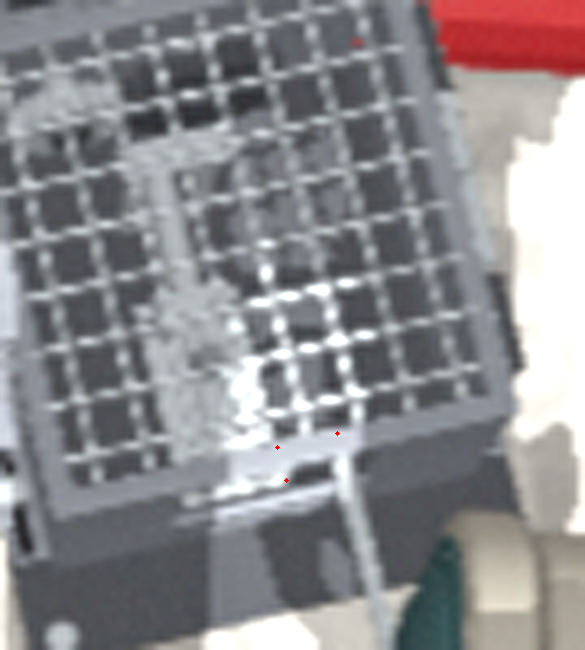

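```bash
python3 - <<'E'
from h import *
np.set_printoptions(suppress=True,precision=4)
a=.2259;X=np.array([np.cos(a),np.sin(a),0]);Y=np.array([-np.sin(a),np.cos(a),0]);M=np.array([.6294,.0911,0])
G=lambda p:np.array([(p-M)@X,(p-M)@Y,p[2]])
for q in((168,190),(176,230),(184,270),(205,400),(150,310),(240,300)):
  print(q,[G(unp("top",275+q[0]/6.5-.5,110+q[1]/6.5-.5,z)) for z in(.05,.06)])
for q in((340,268),(340,345)):
  print(q,[G(unp("scene",210+q[0]/7-.5,140+q[1]/7-.5,z)) for z in(.058,.07,.094,.098)])
E
```

```text
(168, 190) [array([0.1279, 0.0107, 0.05  ]), array([0.1246, 0.012 , 0.06  ])]
(176, 230) [array([0.1117, 0.0114, 0.05  ]), array([0.1085, 0.0127, 0.06  ])]
(184, 270) [array([0.0954, 0.0121, 0.05  ]), array([0.0925, 0.0134, 0.06  ])]
(205, 400) [array([0.0437, 0.0162, 0.05  ]), array([0.0413, 0.0175, 0.06  ])]
(150, 310) [array([0.0829, 0.0285, 0.05  ]), array([0.0801, 0.0296, 0.06  ])]
(240, 300) [array([ 0.0791, -0.0061,  0.05  ]), array([ 0.0763, -0.0046,  0.06  ])]
(340, 268) [array([ 0.0776, -0.0497,  0.058 ]), array([ 0.0713, -0.032 ,  0.07  ]), array([0.0587, 0.0033, 0.094 ]), array([0.0566, 0.0092, 0.098 ])]
(340, 345) [array([ 0.0621, -0.0033,  0.058 ]), array([0.0562, 0.0133, 0.07  ]), array([0.0443, 0.0466, 0.094 ]), array([0.0423, 0.0522, 0.098 ])]
```

Request:
{"api": "drive_tool", "payload": {"targets": [0,0,0,6,0,0,0.1,0,0,0,8,0,0,0.1,0,0,0,8,0,0,0.1,0,0,0,8,0,0,0.1,0,0,0,5,0,0,0.1,0,0,0,0,0,0,0.1]}}

```text
clock: 13.55
position: [0.5296, 0.041, 0.0286]
ee_rot: [0.0, 0.993, 0.114, 0.0]
contact_force: [0.7, -0.6, -2.7]
width: 0.024
```

Request:
{"api": "drive_tool", "payload": {"targets": [0,0,0,6,0,0,0.1,0,0,0,8,0,0,0.1,0,0,0,8,0,0,0.1,0,0,0,8,0,0,0.1,0,0,0,5,0,0,0.1,0,0,0,0,0,0,0.1]}}

```text
clock: 14.3
position: [0.5637, 0.0489, 0.0286]
ee_rot: [0.0, 0.993, 0.114, 0.0]
contact_force: [-0.2, -0.6, -2.8]
width: 0.0241
```

```bash
python3 look.py i2
```

```text
rod origin guard -0.07849711950934736 -0.02638505136099358 throat x 0.08150288049065264 z 0.07229597949067651 F [-0.2138 -0.5854 -2.7965] yaw 0.22841487993393195 14.3
```

View pics/i2_scene.png

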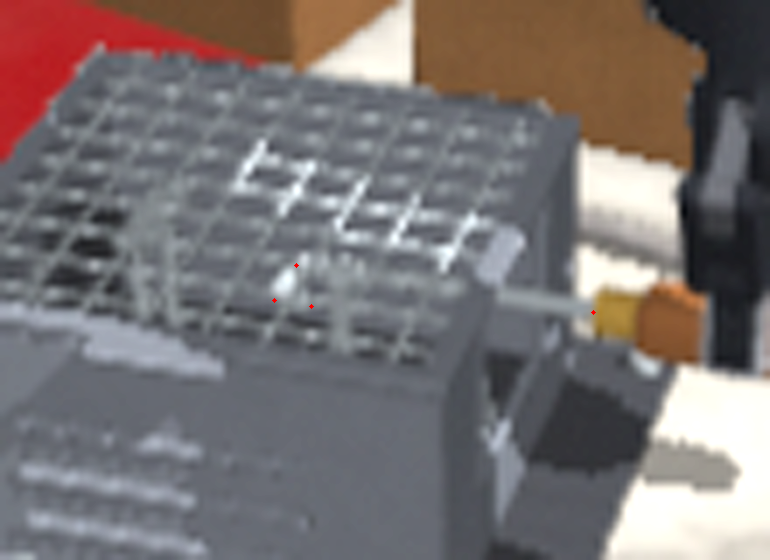

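View pics/i2_top.png

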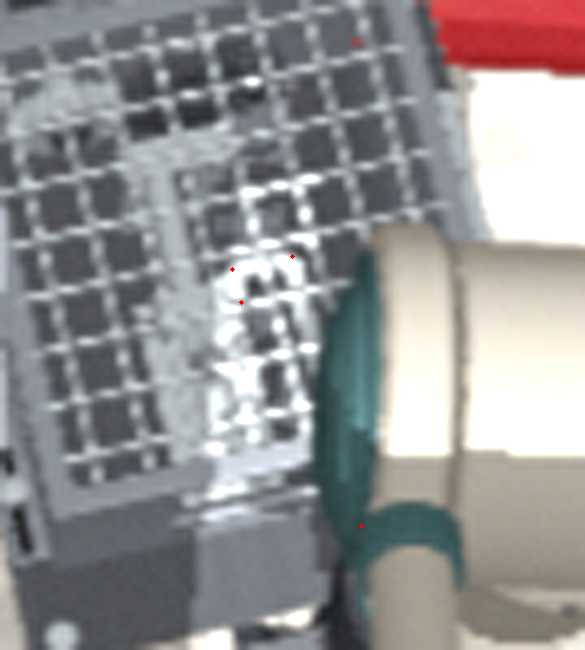

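Request:
{"api": "drive_tool", "payload": {"targets": [0,0,0,0,-3,0,0.1,0,0,0,0,-4,0,0.1,0,0,0,0,-3,0,0.1,0,0,0,0,-2,0,0.1,0,0,0,0,0,0,0.1]}}

```text
clock: 15.02
position: [0.5605, 0.0607, 0.0287]
ee_rot: [0.0, 0.993, 0.114, 0.0]
contact_force: [0.0, 0.0, -2.1]
width: 0.024
```

Request:
{"api": "drive_tool", "payload": {"targets": [0,0,0,0,-3,0,0.1,0,0,0,0,-3,0,0.1,0,0,0,0,-2,0,0.1,0,0,0,0,0,0,0.1]}}

```text
clock: 15.52
position: [0.5587, 0.0685, 0.0287]
ee_rot: [0.0, 0.993, 0.114, 0.0]
contact_force: [0.6, -0.5, -1.8]
width: 0.0235
```

Request:
{"api": "drive_tool", "payload": {"targets": [0,0,0,0,-2,0,0.1,0,0,0,0,-2,0,0.1,0,0,0,0,-2,0,0.1,0,0,0,0,0,0,0.1]}}

```text
clock: 16.02
position: [0.5573, 0.0743, 0.0287]
ee_rot: [0.0, 0.993, 0.114, -0.0]
contact_force: [0.3, -0.3, -2.8]
width: 0.0239
```

```bash
python3 look.py i3
```

```text
rod origin guard -0.07901323603650572 -0.00019393273794751328 throat x 0.08098676396349429 z 0.07235964857596261 F [ 0.278  -0.3322 -2.7633] yaw 0.22855867765982915 16.025
```

View pics/i3_scene.png

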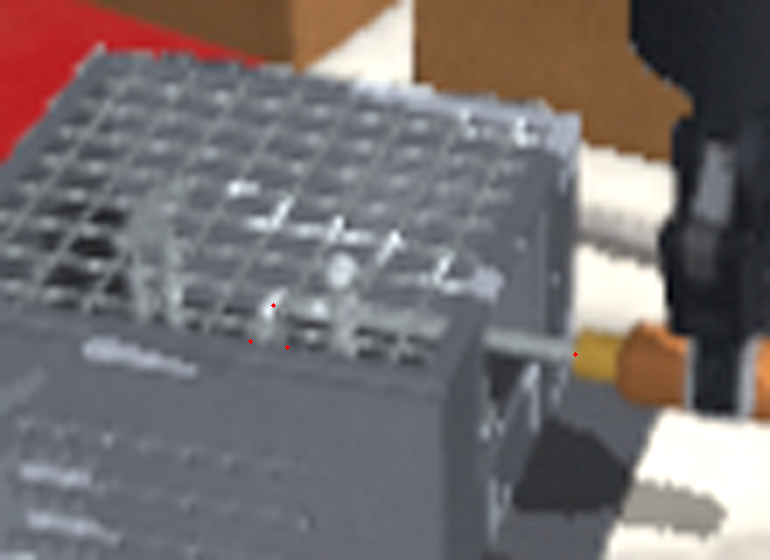

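View pics/i3_top.png

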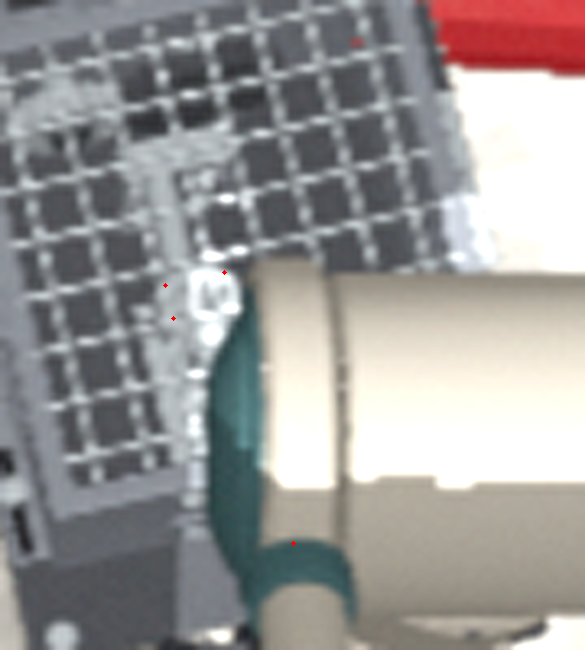

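Request:
{"api": "drive_tool", "payload": {"targets": [0,0,0,-3,0,0,0.1,0,0,0,-4,0,0,0.1,0,0,0,-2,0,0,0.1,0,0,0,0,0,0,0.1]}}

```text
clock: 16.62
position: [0.5484, 0.0721, 0.0287]
ee_rot: [0.0, 0.994, 0.114, -0.0]
contact_force: [0.1, 0.1, -2.2]
width: 0.0239
```

Request:
{"api": "drive_tool", "payload": {"targets": [0,0,0,-2,0,0,0.1,0,0,0,-2,0,0,0.1,0,0,0,-1,0,0,0.1,0,0,0,0,0,0,0.1]}}

```text
clock: 17.12
position: [0.5437, 0.071, 0.0287]
ee_rot: [0.0, 0.993, 0.114, -0.0]
contact_force: [0.0, 0.0, -3.1]
width: 0.0237
```

Request:
{"api": "drive_tool", "payload": {"targets": [0,0,0,-2,0,0,0.1,0,0,0,-1,0,0,0.1,0,0,0,0,0,0,0.1]}}

```text
clock: 17.5
position: [0.5407, 0.0703, 0.0287]
ee_rot: [0.0, 0.993, 0.114, -0.0]
contact_force: [0.1, -0.2, -2.3]
width: 0.0239
```

Request:
{"api": "drive_tool", "payload": {"targets": [0,0,0,-2,0,0,0.1,0,0,0,-1,0,0,0.1,0,0,0,0,0,0,0.1]}}

```text
clock: 17.88
position: [0.5378, 0.0696, 0.0287]
ee_rot: [0.0, 0.993, 0.114, -0.0]
contact_force: [-0.3, -0.0, -2.6]
width: 0.024
```

Request:
{"api": "drive_tool", "payload": {"targets": [0,0,0,-1,0,0,0.1,0,0,0,-1,0,0,0.1,0,0,0,0,0,0,0.1]}}

```text
clock: 18.25
position: [0.5367, 0.0693, 0.0289]
ee_rot: [0.0, 0.993, 0.114, 0.001]
contact_force: [1.1, -0.0, -2.7]
width: 0.0235
```

Request:
{"api": "drive_tool", "payload": {"targets": [0,0,0,-1,0,0,0.1,0,0,0,-1,0,0,0.1,0,0,0,0,0,0,0.1]}}

```text
clock: 18.62
position: [0.5344, 0.0688, 0.0288]
ee_rot: [0.0, 0.993, 0.114, 0.0]
contact_force: [2.1, 1.9, -3.1]
width: 0.024
```

Request:
{"api": "drive_tool", "payload": {"targets": [0,0,0,-1,0,0,0.1,0,0,0,-1,0,0,0.1,0,0,0,0,0,0,0.1]}}

```text
clock: 19.0
position: [0.532, 0.0682, 0.0287]
ee_rot: [0.0, 0.993, 0.114, -0.0]
contact_force: [2.3, 0.8, -2.6]
width: 0.024
```

```bash
python3 look.py i4
```

```text
rod origin guard -0.10506697581650357 -0.0004832588214894955 throat x 0.05493302418349644 z 0.0724164711887311 F [ 2.2945  0.8392 -2.5854] yaw 0.22822775254227778 19.0
```

View pics/i4_scene.png

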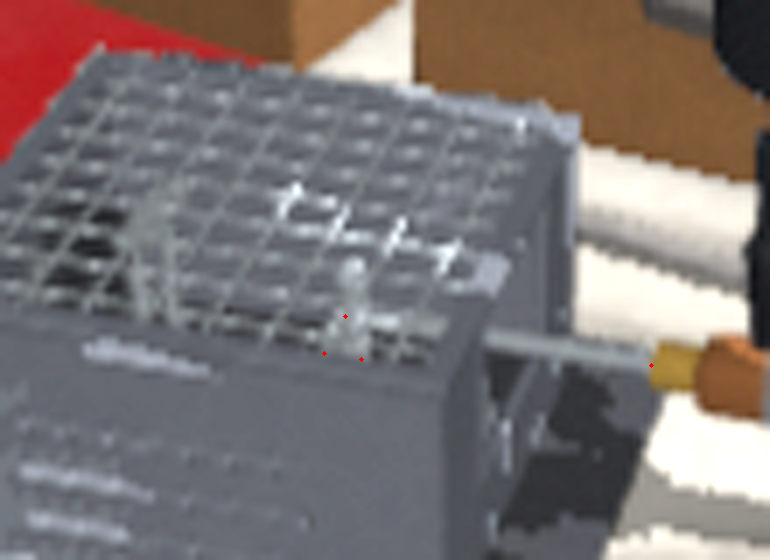

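Request:
{"api": "drive_tool", "payload": {"targets": [0,0,0,-1,0,0,0.1,0,0,0,-2,0,0,0.1,0,0,0,-2,0,0,0.1,0,0,0,-2,0,0,0.1,0,0,0,-1,0,0,0.1]}}

```text
clock: 19.73
position: [0.5241, 0.0664, 0.0287]
ee_rot: [0.0, 0.993, 0.114, -0.0]
contact_force: [2.8, 1.4, -3.6]
width: 0.0241
```

Request:
{"api": "drive_tool", "payload": {"targets": [0,0,0,-1,0,0,0.1,0,0,0,-2,0,0,0.1,0,0,0,-2,0,0,0.1,0,0,0,-2,0,0,0.1,0,0,0,-1,0,0,0.1]}}

```text
clock: 20.35
position: [0.5163, 0.0646, 0.0287]
ee_rot: [0.0, 0.993, 0.114, -0.0]
contact_force: [3.6, 1.1, -3.5]
width: 0.0242
```

Request:
{"api": "drive_tool", "payload": {"targets": [0,0,0,-1,0,0,0.1,0,0,0,-1,0,0,0.1,0,0,0,-1,0,0,0.1]}}

```text
clock: 20.72
position: [0.5135, 0.064, 0.0287]
ee_rot: [0.0, 0.993, 0.114, 0.0]
contact_force: [3.2, 0.6, -2.7]
width: 0.0235
```

Request:
{"api": "drive_tool", "payload": {"targets": [0,0,0,-1,0,0,0.1]}}

```text
clock: 20.85
position: [0.5125, 0.0637, 0.0287]
ee_rot: [0.0, 0.993, 0.114, 0.0]
contact_force: [3.0, 0.8, -2.7]
width: 0.0241
```

Request:
{"api": "drive_tool", "payload": {"targets": [0,0,0,-1,0,0,0.1]}}

```text
clock: 20.98
position: [0.5115, 0.0635, 0.0287]
ee_rot: [0.0, 0.993, 0.114, 0.0]
contact_force: [2.5, 0.9, -2.9]
width: 0.0241
```

Request:
{"api": "drive_tool", "payload": {"targets": [0,0,0,-0.7,0,0,0.1]}}

```text
clock: 21.1
position: [0.5109, 0.0633, 0.0287]
ee_rot: [0.0, 0.993, 0.114, 0.0]
contact_force: [2.6, 0.3, -2.4]
width: 0.0239
```

Request:
{"api": "drive_tool", "payload": {"targets": [0,0,0,-0.7,0,0,0.1]}}

```text
clock: 21.22
position: [0.5105, 0.0632, 0.0287]
ee_rot: [0.0, 0.993, 0.114, 0.0]
contact_force: [2.8, 0.5, -2.3]
width: 0.0238
```

Request:
{"api": "drive_tool", "payload": {"targets": [0,0,0,-0.7,0,0,0.1]}}

```text
clock: 21.35
position: [0.5104, 0.0632, 0.0288]
ee_rot: [-0.0, 0.993, 0.114, 0.001]
contact_force: [5.4, 1.6, -3.0]
width: 0.0239
```

Request:
{"api": "drive_tool", "payload": {"targets": [0,0,0,-0.3,0,0,0.1]}}

```text
clock: 21.48
position: [0.5104, 0.0632, 0.0289]
ee_rot: [-0.0, 0.993, 0.114, 0.001]
contact_force: [5.6, 2.2, -3.1]
width: 0.0241
```

Request:
{"api": "drive_tool", "payload": {"targets": [0,0,0,0,0,0,0.1]}}

```text
clock: 21.6
position: [0.5104, 0.0632, 0.0289]
ee_rot: [-0.0, 0.993, 0.114, 0.001]
contact_force: [5.7, 1.3, -2.5]
width: 0.0238
```

Request:
{"api": "drive_tool", "payload": {"targets": [0,0,0,-0.5,0,0,0.1,0,0,0,0,0,0,0.1]}}

```text
clock: 21.85
position: [0.5104, 0.0632, 0.029]
ee_rot: [-0.0, 0.993, 0.114, 0.002]
contact_force: [5.6, 1.9, -3.7]
width: 0.0243
```

```bash
python3 look.py i5
```

```text
rod origin guard -0.12719664429311933 -0.0005822969532182067 throat x 0.03280335570688067 z 0.07269725025317349 F [ 5.5898  1.8669 -3.7008] yaw 0.22816656205252148 21.85
```

View pics/i5_scene.png

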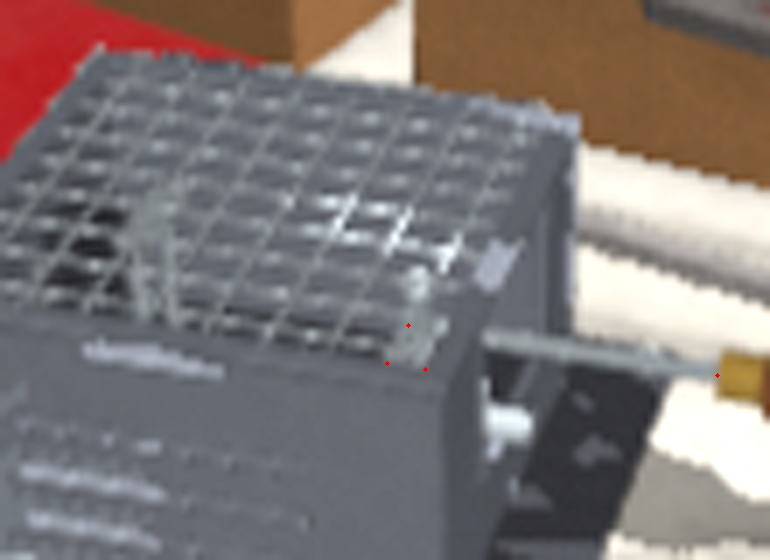

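```bash
python3 - <<'E'
from h import *
np.set_printoptions(suppress=True,precision=4)
a=.2259;X=np.array([np.cos(a),np.sin(a),0]);Y=np.array([-np.sin(a),np.cos(a),0]);M=np.array([.6294,.0911,0])
G=lambda p:np.array([(p-M)@X,(p-M)@Y,p[2]])
for q in((340,268),(352,270),(417,281)): print(G(unp("scene",210+q[0]/7-.5,140+q[1]/7-.5,.0985)))
E
```

```text
[0.0564 0.01   0.0985]
[0.0522 0.01   0.0985]
[0.0296 0.0104 0.0985]
```

Request:
{"api": "drive_tool", "payload": {"targets": [0,0,0,-0.7,0,0,0.1,0,0,0,0,0,0,0.1]}}

```text
clock: 22.2
position: [0.5104, 0.0631, 0.0291]
ee_rot: [-0.0, 0.993, 0.114, 0.002]
contact_force: [6.7, 1.5, -3.4]
width: 0.0235
```

Request:
{"api": "drive_tool", "payload": {"targets": [0,0,0,2,0,0,0.1,0,0,0,4,0,0,0.1,0,0,0,4,0,0,0.1,0,0,0,5,0,0,0.1,0,0,0,5,0,0,0.1,0,0,0,2,0,0,0.1,0,0,0,0,0,0,0.1]}}

```text
clock: 23.08
position: [0.5295, 0.0677, 0.0286]
ee_rot: [0.0, 0.993, 0.114, -0.0]
contact_force: [0.0, 0.5, -3.1]
width: 0.0239
```

Request:
{"api": "drive_tool", "payload": {"targets": [0,0,0,5,0,0,0.1,0,0,0,6,0,0,0.1,0,0,0,6,0,0,0.1,0,0,0,6,0,0,0.1,0,0,0,4,0,0,0.1,0,0,0,2,0,0,0.1,0,0,0,0,4,0,0.1,0,0,0,0,4,0,0.1,0,0,0,0,0,0,0.1], "grip_force": 120}}

```text
clock: 24.2
position: [0.5596, 0.066, 0.0287]
ee_rot: [0.0, 0.994, 0.114, -0.0]
contact_force: [-0.7, 0.7, -2.9]
width: 0.0229
```

```bash
python3 look.py i6
```

```text
rod origin guard -0.07868317708505333 -0.008827133472737945 throat x 0.08131682291494667 z 0.0723964494894235 F [-0.7456  0.6567 -2.8905] yaw 0.2276627484855353 24.2
```

View pics/i6_scene.png

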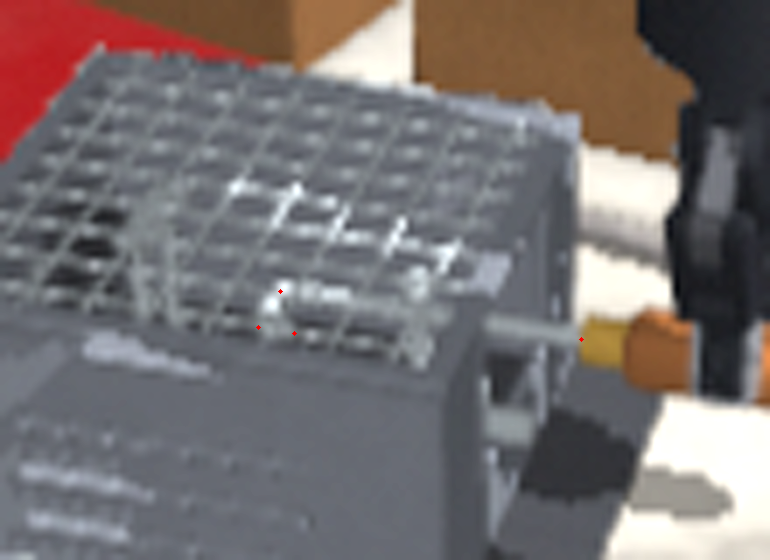

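Request:
{"api": "drive_tool", "payload": {"targets": [0,0,0,0,0,-4,0.1,0,0,0,0,0,-6,0.1,0,0,0,0,0,-6,0.1,0,0,0,0,0,-5,0.1,0,0,0,0,0,-3,0.1,0,0,0,0,0,0,0.1]}}

```text
clock: 25.05
position: [0.5598, 0.0665, 0.053]
ee_rot: [0.0, 0.993, 0.114, 0.0]
contact_force: [-0.2, 0.5, -2.2]
width: 0.0232
```

Request:
{"api": "drive_tool", "payload": {"targets": [0,0,0,0,0,-2,0.1,0,0,0,0,0,-2,0.1,0,0,0,0,0,0,0.1]}}

```text
clock: 25.42
position: [0.5597, 0.0665, 0.0568]
ee_rot: [0.0, 0.993, 0.114, 0.0]
contact_force: [-0.4, 0.2, -2.0]
width: 0.0229
```

Request:
{"api": "drive_tool", "payload": {"targets": [0,0,0,0,0,-2,0.1,0,0,0,0,0,-2,0.1,0,0,0,0,0,0,0.1]}}

```text
clock: 25.8
position: [0.5595, 0.0665, 0.0607]
ee_rot: [0.0, 0.993, 0.114, -0.0]
contact_force: [-0.1, 0.1, -3.2]
width: 0.0235
```

Request:
{"api": "drive_tool", "payload": {"targets": [0,0,0,0,0,-2,0.1,0,0,0,0,0,-1,0.1,0,0,0,0,0,0,0.1]}}

```text
clock: 26.18
position: [0.5594, 0.0664, 0.0634]
ee_rot: [0.0, 0.993, 0.114, -0.0]
contact_force: [1.4, 0.8, -5.9]
width: 0.0233
```

Request:
{"api": "drive_tool", "payload": {"targets": [0,0,0,0,0,-1,0.1,0,0,0,0,0,-1,0.1,0,0,0,0,0,0,0.1]}}

```text
clock: 26.55
position: [0.5594, 0.0664, 0.0657]
ee_rot: [0.0, 0.993, 0.114, -0.0]
contact_force: [0.8, -0.5, -7.1]
width: 0.023
```

Request:
{"api": "drive_tool", "payload": {"targets": [0,0,0,0,0,-1,0.1,0,0,0,0,0,-1,0.1,0,0,0,0,0,0,0.1]}}

```text
clock: 26.92
position: [0.5595, 0.0663, 0.0678]
ee_rot: [0.0, 0.993, 0.114, -0.0]
contact_force: [0.9, -1.0, -5.9]
width: 0.0232
```

Request:
{"api": "drive_tool", "payload": {"targets": [0,0,0,0,0,-1,0.1,0,0,0,0,0,-1,0.1,0,0,0,0,0,-1,0.1]}}

```text
clock: 27.3
position: [0.5594, 0.0664, 0.0707]
ee_rot: [0.0, 0.993, 0.114, -0.0]
contact_force: [0.2, -0.8, -7.1]
width: 0.023
```

```bash
python3 look.py i7
```

```text
rod origin guard -0.07874894135178807 -0.00841858548099324 throat x 0.08125105864821193 z 0.11436943348167018 F [ 0.2084 -0.7633 -7.0757] yaw 0.2282038688116073 27.3
```

View pics/i7_scene.png

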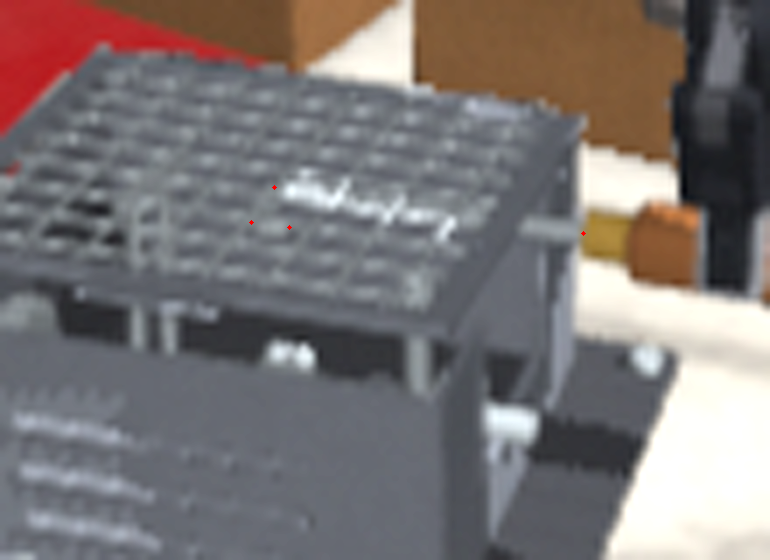

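Request:
{"api": "drive_tool", "payload": {"targets": [0,0,0,0,0.5,-2,0.1,0,0,0,0,0.7,-3,0.1,0,0,0,0,0.7,-3,0.1,0,0,0,0,1,-3,0.1,0,0,0,0,1,-3,0.1,0,0,0,0,1,-3,0.1]}}

```text
clock: 28.15
position: [0.5604, 0.062, 0.0879]
ee_rot: [-0.0, 0.993, 0.114, -0.0]
contact_force: [0.1, 1.3, -6.5]
width: 0.023
```

Request:
{"api": "drive_tool", "payload": {"targets": [0,0,0,0,1,-3,0.1,0,0,0,0,1.2,-3,0.1,0,0,0,0,1.2,-3,0.1,0,0,0,0,1.5,-2.5,0.1,0,0,0,0,1.5,-2.5,0.1,0,0,0,0,0,0,0.1]}}

```text
clock: 28.9
position: [0.5621, 0.0552, 0.102]
ee_rot: [0.0, 0.994, 0.114, 0.0]
contact_force: [-1.7, 1.6, -4.8]
width: 0.0232
```

```bash
sed -i 's/(210,140,110,80,7)/(190,90,130,110,6)/' look.py; python3 look.py i8
```

```text
rod origin guard -0.07864713409396662 -0.019949050197650812 throat x 0.08135286590603338 z 0.145660510215945 F [-1.7472  1.564  -4.7994] yaw 0.22810067386517405 28.9
```

View pics/i8_scene.png

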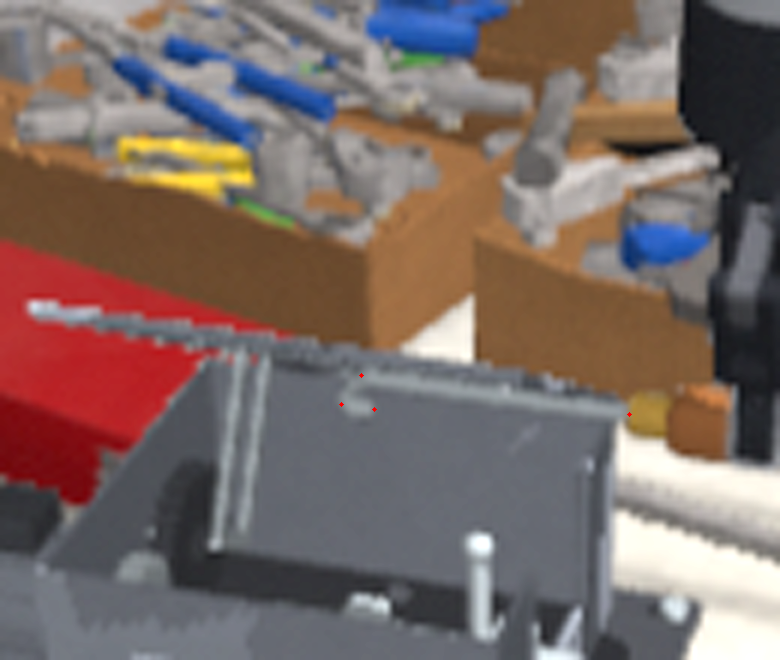

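Request:
{"api": "drive_tool", "payload": {"targets": [0,0,0,0,1.5,-2.5,0.1,0,0,0,0,1.8,-2.5,0.1,0,0,0,0,1.8,-2.5,0.1,0,0,0,0,1.8,-2.5,0.1,0,0,0,0,1.8,-2.5,0.1,0,0,0,0,0,0,0.1]}}

```text
clock: 29.75
position: [0.5644, 0.0467, 0.1146]
ee_rot: [0.0, 0.994, 0.114, 0.0]
contact_force: [-1.7, 0.7, -5.6]
width: 0.0229
```

```bash
python3 look.py i9
```

```text
rod origin guard -0.07826326425796896 -0.028673713534698577 throat x 0.08173673574203104 z 0.1582946687025875 F [-1.6799  0.6901 -5.5962] yaw 0.22802706949210305 29.75
```

View pics/i9_scene.png

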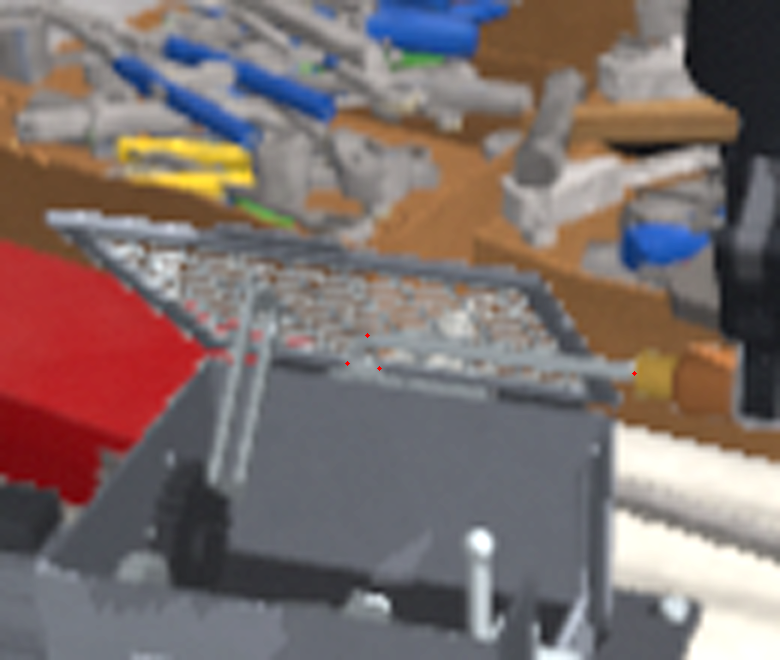

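View pics/i9_top.png

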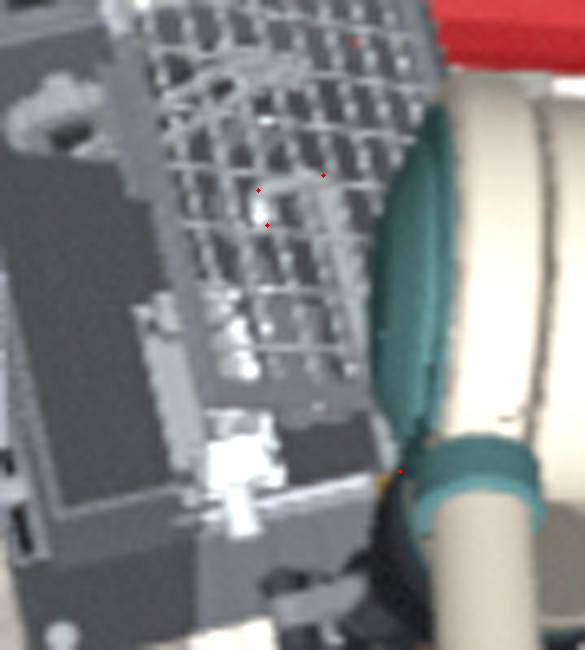

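```bash
cat > lid.py <<'E'
from h import *
np.set_printoptions(suppress=True,precision=2)
a=.2259;X=np.array([np.cos(a),np.sin(a),0]);Y=np.array([-np.sin(a),np.cos(a),0]);M=np.array([.6294,.0911,0])
for th in(38,41,44,47,50):
  t=np.radians(th); e=np.array([0,0,1])
  # top-outer corners: along lid s=.172, thickness n=+.004
  B=M-.086*Y+e*.106
  L=np.cos(t)*Y+np.sin(t)*e; N=-np.sin(t)*Y+np.cos(t)*e
  r=[]
  for n in("scene","top"): r+=[prj(n,B+.172*L+.003*N+k*X)[0] for k in(0,.183)]
  print(th,np.array(r).ravel())
E
python3 lid.py
```

```text
38 [276.7  143.69 194.59 132.37 301.2  174.09 281.15  91.89]
41 [277.49 139.39 195.39 128.27 304.18 172.63 283.87  89.82]
44 [278.34 135.15 196.27 124.24 307.36 171.14 286.8   87.75]
47 [279.22 131.01 197.24 120.3  310.75 169.63 289.93  85.69]
50 [280.14 126.96 198.29 116.46 314.32 168.12 293.24  83.65]
```

Request:
{"api": "drive_tool", "payload": {"targets": [0,0,0,0,1,-1,0.1,0,0,0,0,1.2,-1.2,0.1,0,0,0,0,0,0,0.1]}}

```text
clock: 30.22
position: [0.5649, 0.0449, 0.1166]
ee_rot: [-0.0, 0.993, 0.114, 0.0]
contact_force: [-0.0, 2.5, -5.0]
width: 0.0229
```

```bash
python3 look.py i10
```

```text
rod origin guard -0.0781709482367358 -0.03054482592683129 throat x 0.0818290517632642 z 0.16027167851619267 F [-0.0136  2.5102 -5.0009] yaw 0.2282885424595611 30.225
```

View pics/i10_scene.png

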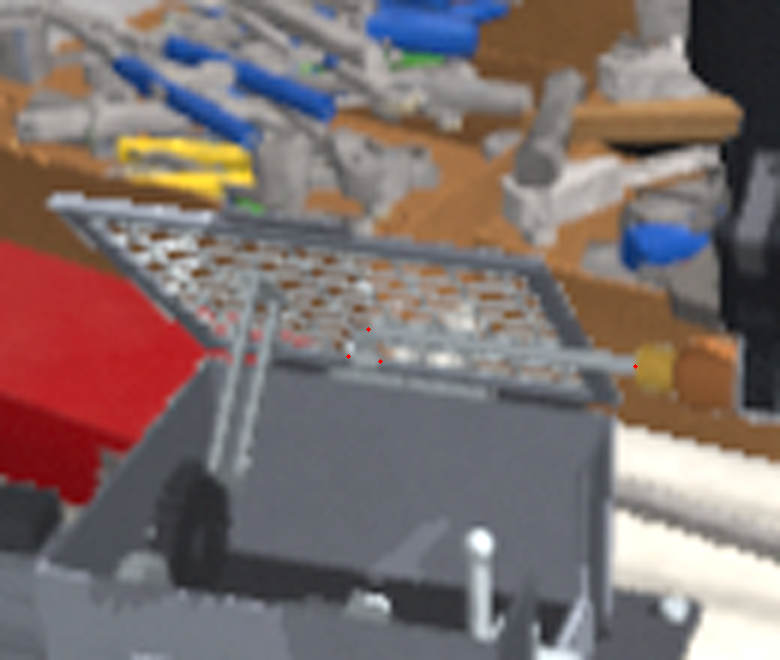

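Request:
{"api": "drive_tool", "payload": {"targets": [0,0,0,0,0,2,0.1,0,0,0,0,0,4,0.1,0,0,0,0,0,4,0.1,0,0,0,-5,0,0,0.1,0,0,0,-12,0,0,0.1,0,0,0,-18,0,0,0.1,0,0,0,-20,0,0,0.1,0,0,0,-20,0,0,0.1,0,0,0,-20,0,0,0.1,0,0,0,-20,0,0,0.1,0,0,0,-12,0,0,0.1,0,0,0,0,0,0,0.1]}}

```text
clock: 31.82
position: [0.4398, 0.016, 0.1066]
ee_rot: [0.0, 0.994, 0.114, 0.0]
contact_force: [1.5, 0.2, -2.5]
width: 0.0231
```

```bash
python3 look.py i11
```

```text
rod origin guard -0.206607059249502 -0.0307115793101695 throat x -0.04660705924950201 z 0.1503180869359491 F [ 1.4688  0.2184 -2.4527] yaw 0.227764223810172 31.825
```

View pics/i11_scene.png

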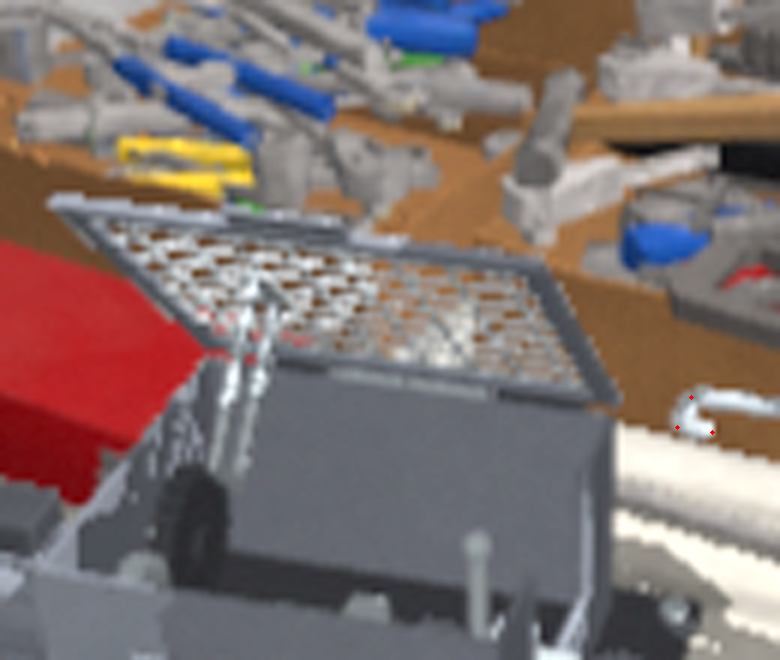

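Request:
{"api": "drive_tool", "payload": {"targets": [0,0,-4,0,0,0,0.1,0,0,-8,0,0,0,0.1,0,0,-10,0,0,0,0.1,0,0,-10,0,0,0,0.1,0,0,-10,0,0,0,0.1,0,0,-10,0,0,0,0.1,0,0,-9,0,0,0,0.1,0,0,-6,0,0,0,0.1,0,0,-2.3,0,0,0,0.1,0,0,0,0,0,0,0.1]}}

```text
clock: 33.17
position: [0.4419, 0.0161, 0.1064]
ee_rot: [0.0, 0.753, 0.658, 0.0]
contact_force: [-0.2, 0.2, -2.2]
width: 0.0233
```

Request:
{"api": "drive_tool", "payload": {"targets": [0,0,0,16,3,0,0.1,0,0,0,30,6,10,0.1,0,0,0,35,7,15,0.1,0,0,0,35,7,20,0.1,0,0,0,35,7,20,0.1,0,0,0,25,5,20,0.1,0,0,0,0,0,15,0.1,0,0,0,0,0,12,0.1,0,0,0,0,0,8,0.1,0,0,0,0,0,0,0.1]}}

```text
clock: 34.42
position: [0.4984, 0.1852, -0.014]
ee_rot: [-0.0, 0.753, 0.658, -0.001]
contact_force: [-0.4, -0.6, -1.8]
width: 0.023
```

```bash
python3 - <<'E'
from h import *
im=get_image("scene")[:,:,::-1].copy(); crop("scene",210,170,150,140,5,"pics/q1.png",im)
s=get_state();print(s["position"],s["ee_rot"],s["contact_force"])
E
```

```text
[ 0.49897184  0.18535009 -0.01346787] [ 8.42779548e-05  7.52848830e-01  6.58193462e-01 -4.83680718e-07] [ 0.10932424  0.43268934 -1.36798657]
```

View pics/q1.png

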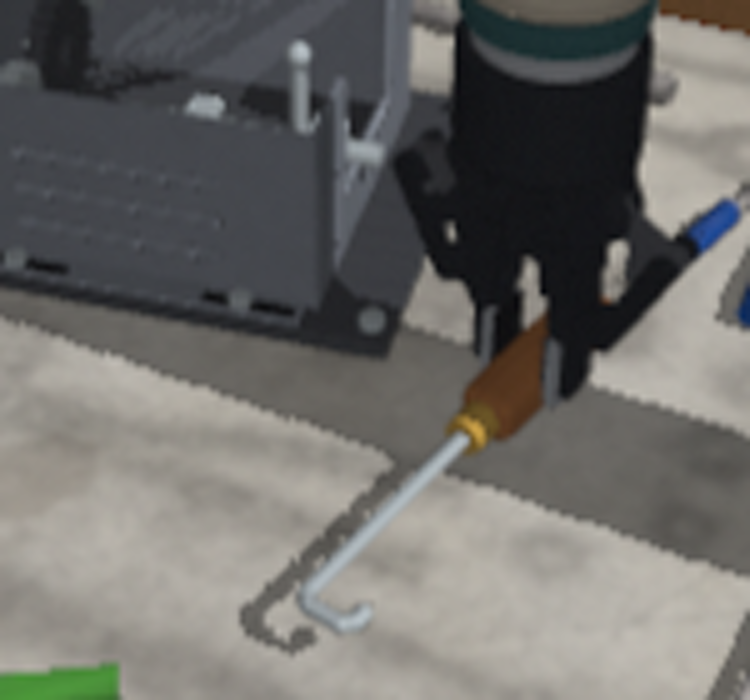

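Lower the remaining ~18 mm gently, feeling for the bench.

Request:
{"api": "drive_tool", "payload": {"targets": [0,0,0,0,0,6,0.1,0,0,0,0,0,6,0.1,0,0,0,0,0,4,0.1,0,0,0,0,0,0,0.1], "grip_force": 60}}

```text
clock: 34.98
position: [0.4986, 0.1858, -0.0301]
ee_rot: [-0.0, 0.753, 0.659, -0.0]
contact_force: [0.7, 0.3, -3.4]
width: 0.0234
```

Request:
{"api": "drive_tool", "payload": {"targets": [0,0,0,0,0,1,0.1,0,0,0,0,0,1,0.1,0,0,0,0,0,0,0.1], "grip_force": 30}}

```text
clock: 35.35
position: [0.499, 0.186, -0.0316]
ee_rot: [0.0, 0.753, 0.659, 0.0]
contact_force: [-0.2, -0.1, -2.2]
width: 0.0227
```

Request:
{"api": "drive_tool", "payload": {"targets": [0,0,0,0,0,0.5,0.1,0,0,0,0,0,0.5,0.1,0,0,0,0,0,0,0.1], "grip_force": 20}}

```text
clock: 35.72
position: [0.499, 0.1859, -0.0317]
ee_rot: [0.0, 0.753, 0.659, 0.0]
contact_force: [-1.9, -1.5, 5.4]
width: 0.0232
```

Request:
{"api": "drive_tool", "payload": {"targets": [0,0,0,0,0,0,0.3,0,0,0,0,0,0,0.4,0,0,0,0,0,0,0.5,0,0,0,0,0,0,0.5,0,0,0,0,0,0,0.5,0,0,0,0,0,-4,0.5,0,0,0,0,0,-10,0.5,0,0,0,0,0,-25,0.5,0,0,0,0,0,-30,0.5,0,0,0,0,0,-30,0.5,0,0,0,0,0,-30,0.5,0,0,0,0,0,0,0.5]}}

```text
clock: 37.22
position: [0.5011, 0.1865, 0.0995]
ee_rot: [0.002, 0.753, 0.659, 0.003]
contact_force: [-0.4, 0.3, -0.7]
width: 0.0429
```

Request:
{"api": "drive_tool", "payload": {"targets": [0,0,0,-25,-25,-15,0.5,0,0,0,-40,-25,-15,0.5,0,0,0,-45,-25,-15,0.5,0,0,0,-45,-25,-10,0.5,0,0,0,-45,-20,0,0.5,0,0,0,-45,-10,0,0.5,0,0,0,-25,0,0,0.5,0,0,0,0,0,0,0.5]}}

```text
clock: 38.22
position: [0.3335, -0.0654, 0.1509]
ee_rot: [-0.0, 0.754, 0.657, -0.0]
contact_force: [-0.1, 0.1, -0.7]
width: 0.0428
```

```bash
python3 - <<'E'
from h import *
for n in("scene","top"):
    im=get_image(n)[:,:,::-1].copy(); cv2.imwrite(f"pics/f_{n}.png",im)
    crop(n,*((180,90,200,220,3) if n=="scene" else (190,80,210,230,2.6)),f"pics/fc_{n}.png",im)
s=get_state();print(s["position"],s["contact_force"],s["clock"])
E
```

```text
[ 0.33384002 -0.06389875  0.15092868] [0.14042996 0.00238587 0.44418074] 38.325
```

View pics/fc_scene.png

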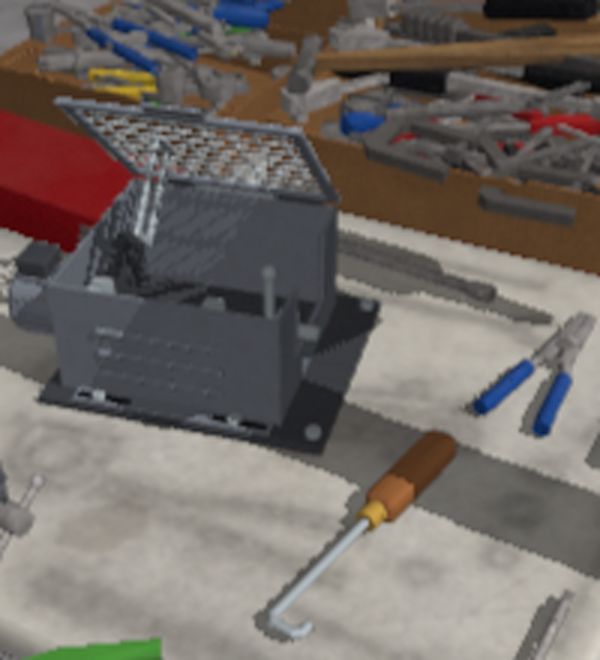

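View pics/fc_top.png

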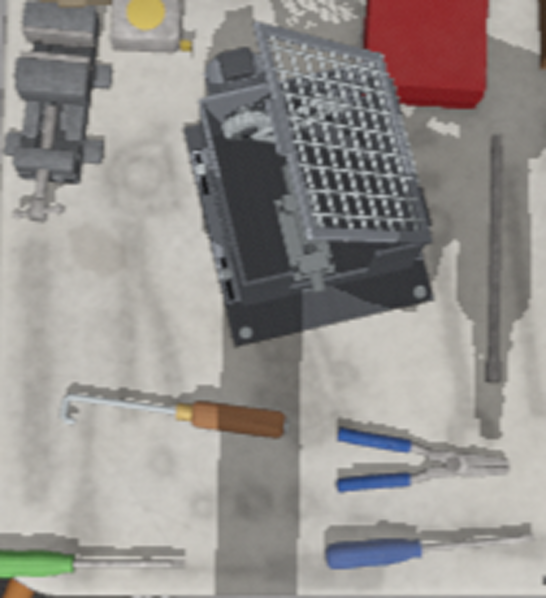

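```bash
python3 - <<'E'
from rig import *
print(sign_off())
E
```

```text
the job is handed in; nothing more can be done
None
```

The job is done and handed in at about 38 s of the 69 s allowed.

- **Bolt:** I hooked the pin through the window and drew it about 27 mm at roughly 3 N. It stopped moving there while the pull rose to about 7 N, which I took as the hard stop. Pictures after unhooking showed the pin still drawn back.
- **Lid:** I raised it from beneath with the rod, at about 4 to 5 N. It came up freely past the keeper and stayed where I left it. In the last scene and top pictures its free corner fits about 45°.
- **Rod:** It lies flat on the bench near where it started, clear of the guard. The gripper is away and touching nothing, and the pliers and screwdrivers look unmoved. I felt about 5 N when setting the rod down on the bench.

**Check that disagreed:** the reported tool height read about 35 mm lower than the fingertips seen in the camera. My first closing, at a reported height of 5 mm, shut on air above the handle. I then lowered by feel and picture, and worked only from height changes measured from the rod's resting place. With that, the rod model matched both cameras to about a pixel.

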